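Load the watch tester and switch on the loaded posts

ROBOT

A 6-joint arm with a two-finger parallel gripper is mounted at the origin on the work surface. World frame = base frame: x ahead of the robot, y to its left, z up, the work surface at z = 0. Lengths are in mm, angles in degrees, forces in N, time in s.
With the tool pointing down it reaches from about 275 to 850 mm from the base axis. Payload 5.2 kg.
Tool frame: the origin (TCP) lies on the centre line of the jaws, within the pads' length; the fingertips stand 8 mm ahead of it and the grasp point (between the pads) lies 11 mm behind it; z points along the fingers, y is the line along which they close (so a half turn about z gives the same grasp; the last joint's range is limited). The gripper opens to 85 mm and grips with 20 to 120 N. Pads are 22 mm wide; open, the fingers measure 114 mm over their backs; the gripper's body (76 mm by 85 mm) begins 54 mm behind the grasp point. The pads swing forward as they close: fully open they stand 13 mm farther back than shut.
Start: joints at [-87.021, 14.817, 87.949, -0, 77.235, -11.62], TCP at [138.65, -532.242, 239.31] pointing down, gripper open.
Joint ranges: [-179.93, 179.93], [-52.35, 119.4], [10.71, 147.94], [-69.91, 249.91], [12.55, 155.21], [-178.61, 178.61]. Speed limits (degrees/s): [147.25, 147.25, 180, 180, 180, 180].

INTERFACE

Orientations are given as a 3x3 rotation matrix whose columns are the frame's x, y, z axes.
In Python, from bench import get_state, get_image, camera_params, sign_off, search_frame, silhouettes, mark_of gives the robot as it stands.
- The arm moves only by the tool arm_command, never from a script. Its argument "commands" is a list of rows, each an object of numbers: "dx", "dy", "dz": the shift along the world's x, y, z in mm; "rx", "ry", "rz": the turn, a rotation vector about the world's x, y, z in degrees; "jaw": the gripper command: -1 is fully open, 1 is shut, values between are in proportion. In form: [{"dx": .., "dy": .., "dz": .., "rx": .., "ry": .., "rz": .., "jaw": ..}, ...]. A call has 1 to 12 rows; each row shifts and turns the commanded pose from where the row before left it; what a row does not reach is not made up. A row lasts 1/8 s, in which the tool goes at most 62.5 mm and 10.7 degrees, less where a joint would pass 70% of its speed; a pose out of reach is approached as far as the arm can. A call is refused whole if a number of a shift passes 62.5 or a number of a turn 10.7, either way. A call with a gripper value outside its range is refused whole. The fingers move at their own pace and stop on an object; the grip force is fixed at half the most. Time passes only in rows, so rows that do not move let the fingers close. It gives the time, the measured TCP pose, the force, the opening and the grip force at its end, in the units of the state.
- get_state(): the state, without advancing time (a new reading comes with each control period).
- get_image(name): name is "scene" or "top" or "wrist"; returns (picture, depth): 480x640x3 uint8, red, green, blue; 480x640 float32, mm along the optical axis (not along the pixel's ray), 0 where there is no reading.
- camera_params(name): a dict with "K" (3x3 intrinsics, pixels), "rvec" (rotation vector, rad) and "tvec" (3), from world to camera coordinates, as OpenCV has them; the wrist camera has in their place "tool_from_camera" (4x4, takes a point from camera to tool coordinates, whose origin is the TCP and whose axes are the flange's). Camera axes: x right, y down, z forward; pixel columns grow to the right and rows downward; lengths in mm; the calibration is good to about 2 mm. A picture is of the moment at which its call begins: read the wrist's pose just before it. camera_params takes no time and is no camera call.
- sign_off(): hands the job in; it is judged then, once.
Trained networks look in the newest picture that a camera, given by its name, has taken for a name from the list of things; names that differ only in an ending like _2 or _b are one class to them, and where a whole thing is asked for, a point or a joint stands for the part that bears it (a point fixed in the world has none). Each returns a list of dicts, best first, with "confidence" (0 to 1); they miss things now and then, are a little off and sometimes report something else, mostly with a low value. They report only what shows in the picture. A call takes as long as a camera call. They do not tell look-alikes from the thing itself.
- search_frame(query, camera): "pixel" ([column, row] in pixels, amid what is visible of it).
- silhouettes(query, camera): "region" (480x640 bool, what is visible of it) and "pixel" ([column, row] in pixels, amid what is visible of it).
- mark_of(query, camera): "pixel" ([column, row] in pixels: a listed point, or the origin of a listed thing).
The state is a dict: "clock": time; "qpos": joint angles; "qd": joint speeds; "joint_torque": joint torques, N m; "position": TCP position; "tool_rot": TCP orientation; "wrist_force": force on the tool from outside, world axes, zero at the start; "wrist_torque": the same for the moment, N m; "gripper_width": finger opening in mm; "grasp_force": force on a finger pad.
Only numpy, scipy, OpenCV 4.12 (cv2) and the standard library are available. Lean on these libraries where they do the work, as an engineer would, in place of code of your own. Each camera call takes 0.05 s, during which the arm holds its last target. There are 200 camera calls.

TASK

Set every watch movement in its white holder centred and level on a test post of its own on the rack, whichever posts you like. Then take the wooden stylus from its stand and, pressing with the stylus only and never with the fingers, flip on the rocker of each loaded post (the four rockers stand in the same left-to-right order as the four posts), leaving the rockers of empty posts off. Finally put the stylus back upright through the eyelet of its stand, fully home, and leave the loupe, the glass pot and the screwdriver where they are.

Things in the scene. Friction and masses are not known exactly. Their poses are not given: they have to be found in the camera images.
- holder1: watch movement in a white plastic holder: a disc 42 mm across and 20 mm tall, brass movement on top, 50 g, loose on the mat at first. Origin at the centre of its underside, z up; a brass crown 6 mm thick at mid height sticks out 5 mm on its +x side. All holders are alike; some may be absent (None)
- holder2: watch movement in a white plastic holder: a disc 42 mm across and 20 mm tall, brass movement on top, 50 g, loose on the mat at first. Origin at the centre of its underside, z up; a brass crown 6 mm thick at mid height sticks out 5 mm on its +x side. All holders are alike; some may be absent (None)
- holder3: watch movement in a white plastic holder: a disc 42 mm across and 20 mm tall, brass movement on top, 50 g, loose on the mat at first. Origin at the centre of its underside, z up; a brass crown 6 mm thick at mid height sticks out 5 mm on its +x side. All holders are alike; some may be absent (None)
- holder4: watch movement in a white plastic holder: a disc 42 mm across and 20 mm tall, brass movement on top, 50 g, loose on the mat at first. Origin at the centre of its underside, z up; a brass crown 6 mm thick at mid height sticks out 5 mm on its +x side. All holders are alike; some may be absent (None)
- rack: fixed aluminium bar 24 x 250 x 5 mm on the 3 mm thick green mat carrying four upright round posts 24 mm across and 10 mm high, 70 mm apart along its y axis. Origin at the centre of its underside; x across the bar, away from the robot
- post1 (a point): centre of the flat top (24 mm across) of test post 1; 15 mm above the rack's underside, the post at the rack's +y end (left-hand as the robot sees it)
- post2 (a point): centre of the flat top (24 mm across) of test post 2; 15 mm above the rack's underside
- post3 (a point): centre of the flat top (24 mm across) of test post 3; 15 mm above the rack's underside
- post4 (a point): centre of the flat top (24 mm across) of test post 4; 15 mm above the rack's underside, the post at the -y end (right-hand)
- bank: fixed grey switch console 85 (x) x 140 (y) x 30 mm, with four white rocker switches in a row along its y axis, 26 mm apart, each 30 mm long (along x) and 16 mm wide; the top of a half pressed home is level, 38 mm above the console underside. Origin at the centre of its underside; +x points away from the robot
- rocker1 (a joint): rocker switch 1, the switch of post 1 (at the console's +y end, left-hand as the robot sees it): 0 rad = off (its near half, towards the robot, lies level and its far half slopes up), 0.40 rad = on (far half level, near half up). It stays wherever it is left; it takes about 1.2 N on an end to move it
- rocker1_far (a point): point on the top face of rocker 1's far half, 11 mm from the pivot; pressing here by about 4 mm, to the stop, turns it on (the matching point of the near half, which turns it off again, lies about 22 mm from here towards the robot, along the console x axis)
- rocker2 (a joint): rocker switch 2, the switch of post 2: 0 rad = off (its near half, towards the robot, lies level and its far half slopes up), 0.40 rad = on (far half level, near half up). It stays wherever it is left; it takes about 1.2 N on an end to move it
- rocker2_far (a point): point on the top face of rocker 2's far half, 11 mm from the pivot; pressing here by about 4 mm, to the stop, turns it on (the matching point of the near half, which turns it off again, lies about 22 mm from here towards the robot, along the console x axis)
- rocker3 (a joint): rocker switch 3, the switch of post 3: 0 rad = off (its near half, towards the robot, lies level and its far half slopes up), 0.40 rad = on (far half level, near half up). It stays wherever it is left; it takes about 1.2 N on an end to move it
- rocker3_far (a point): point on the top face of rocker 3's far half, 11 mm from the pivot; pressing here by about 4 mm, to the stop, turns it on (the matching point of the near half, which turns it off again, lies about 22 mm from here towards the robot, along the console x axis)
- rocker4 (a joint): rocker switch 4, the switch of post 4 (at the -y end): 0 rad = off (its near half, towards the robot, lies level and its far half slopes up), 0.40 rad = on (far half level, near half up). It stays wherever it is left; it takes about 1.2 N on an end to move it
- rocker4_far (a point): point on the top face of rocker 4's far half, 11 mm from the pivot; pressing here by about 4 mm, to the stop, turns it on (the matching point of the near half, which turns it off again, lies about 22 mm from here towards the robot, along the console x axis)
- stylus: wooden stylus standing upright in its stand at first: a shaft 6 mm across and 60 mm long with a rounded tip, then a square handle 14 x 14 mm and 60 mm long above it (flat faces across its own x and y); 120 mm in all, 30 g. Origin at the tip, z along it towards the handle
- stylus_tip (a point): the stylus's tip
- eyelet (a point): centre of the 10 mm hole at the upper face of the stand's eyelet plate (30 x 30 mm, 10 mm thick, 75 mm above the stand's underside; open below for 55 mm). At home the shaft passes down through it and the handle's lower end rests on the plate, tip 60 mm below this point. The stand is fixed, its round base 84 mm across centred under the eyelet; a support column joins the plate on its far side, no higher than the plate
- loupe: black eye loupe, 36 mm across, 30 mm tall, loose; to be left alone
- pot: glass pot with steel cap, 40 mm across, 45 mm tall, loose; to be left alone
- driver: small screwdriver 130 mm long lying on the mat, loose; to be left alone
Mind the look-alikes: they are no part of the job. Leave any turquoise look-alike of the holder2 alone. Leave any green look-alike of the holder3 alone.

How it is judged:
By the outcome, as a careful person would: the job done as asked, in the order asked, and still so for the second after the job is handed in, with the robot touching nothing.
Of holder1, holder2, holder3, holder4 only 3 to 4 are there at a start; the rules pass over those that are not, and their reading is None.
At some moment in a run one of holder1, holder2, holder3, holder4 may be knocked a few centimetres aside while the robot is not near it.
It also fails if it takes over 210 s, if anything falls off the work surface, if the arm or the gripper's body presses on something with over 40 N, if the wrist force passes 120 N, or if a joint passes its speed limit or range.

## Working session

There is one attempt and no reset: what is moved stays moved. The work goes in short steps, Python scripts to look and compute and a tool call to move; the robot and the scene stay as the last step left them, time stands still between calls to the robot, and variables do not carry over. Pictures are saved under pics/ and viewed, at most 14 in all, crops included, and the job is handed in when it is done.

Besides the shell and the picture viewer there is one more tool, called after "Call:" as a command line: name --argument value ..., lists and objects as JSON in quotes. arm_command: Moves the arm, as the interface text tells. Its arguments: {"type":"object","properties":{"commands":{"type":"array","items":{"type":"object","properties":{"dx":{"type":"number"},"dy":{"type":"number"},"dz":{"type":"number"},"rx":{"type":"number"},"ry":{"type":"number"},"rz":{"type":"number"},"jaw":{"type":"number"}}}}},"required":["commands"]}

```bash
mkdir -p pics; ls
cat > h.py <<'E'
import numpy as np, cv2
from bench import *
def cam(n):
    p=camera_params(n);K=np.array(p["K"])
    if n=="wrist":
        s=get_state();T=np.array(p["tool_from_camera"]);W=np.eye(4);W[:3,:3]=s["tool_rot"];W[:3,3]=s["position"]
        M=W@T
    else:
        R=cv2.Rodrigues(np.array(p["rvec"],float))[0];M=np.eye(4);M[:3,:3]=R.T;M[:3,3]=-R.T@np.array(p["tvec"]).ravel()
    return K,M
def shot(n):
    K,M=cam(n);im,d=get_image(n);return im,d,K,M
def cloud(d,K,M):
    v,u=np.mgrid[:480,:640];P=np.stack([(u-K[0,2])/K[0,0]*d,(v-K[1,2])/K[1,1]*d,d],-1)
    return P@M[:3,:3].T+M[:3,3]
def ray(px,z,K,M):
    r=M[:3,:3]@np.array([(px[0]-K[0,2])/K[0,0],(px[1]-K[1,2])/K[1,1],1]);return M[:3,3]+r*(z-M[2,3])/r[2]
def save(n,im): cv2.imwrite("pics/"+n+".png",im[...,::-1])
E
python3 - <<'E'
from h import *
for n in("top","scene"):
    im,d,K,M=shot(n);save(n+"0",im);P=cloud(d,K,M);print(n,M[:3,3].round(),(d>0).mean())
    for q in("holder1","rack","bank","stylus","eyelet","loupe","pot","driver","post1","rocker1_far","rocker4_far"):
        f=mark_of if q in("rack","bank","eyelet","post1","rocker1_far","rocker4_far") else search_frame
        print(q,[(np.round(r["pixel"]).tolist(),round(r["confidence"],2),P[int(r["pixel"][1]),int(r["pixel"][0])].round().tolist()) for r in f(q,n)[:7]])
E
```

```text
pics
top [ 521.  -46. 1000.] 0.9961555989583334
holder1 [([265.0, 320.0], 0.93, [401.0, 52.0, 22.0]), ([383.0, 278.0], 0.78, [486.0, -189.0, 23.0]), ([322.0, 318.0], 0.75, [406.0, -62.0, 23.0]), ([278.0, 276.0], 0.72, [489.0, 28.0, 26.0]), ([225.0, 289.0], 0.69, [461.0, 136.0, 24.0]), ([387.0, 238.0], 0.65, [568.0, -197.0, 25.0]), ([338.0, 266.0], 0.61, [510.0, -94.0, 22.0])]
rack [([302.0, 195.0], 0.82, [660.0, -21.0, 8.0])]
bank [([138.0, 255.0], 0.73, [529.0, 309.0, 40.0])]
stylus [([456.0, 283.0], 0.6, [483.0, -306.0, 126.0])]
eyelet [([451.0, 286.0], 0.71, [477.0, -303.0, 103.0])]
loupe [([456.0, 208.0], 0.75, [630.0, -337.0, 31.0])]
pot [([186.0, 166.0], 0.89, [711.0, 212.0, 48.0]), ([117.0, 260.0], 0.66, [519.0, 351.0, 41.0]), ([298.0, 190.0], 0.53, [668.0, -10.0, 7.0])]
driver [([508.0, 269.0], 0.6, [508.0, -443.0, 25.0])]
post1 [([252.0, 178.0], 0.96, [691.0, 83.0, 16.0]), ([350.0, 204.0], 0.96, [641.0, -119.0, 16.0]), ([281.0, 184.0], 0.84, [679.0, 23.0, 18.0]), ([320.0, 195.0], 0.81, [659.0, -58.0, 15.0])]
rocker1_far [([113.0, 259.0], 0.63, [521.0, 357.0, 41.0])]
rocker4_
[... 357 characters left out ...]
[485.0, 35.0, 21.0])]
rack [([287.0, 299.0], 0.98, [674.0, -13.0, 6.0]), ([355.0, 271.0], 0.44, [502.0, 40.0, 22.0])]
bank [([423.0, 364.0], 0.82, [540.0, 315.0, 37.0])]
stylus []
eyelet [([277.0, 165.0], 0.63, [481.0, -311.0, 89.0])]
loupe []
pot [([332.0, 382.0], 0.63, [727.0, 219.0, 46.0])]
driver [([249.0, 155.0], 0.74, [490.0, -439.0, 25.0]), ([289.0, 300.0], 0.5, [675.0, -7.0, 6.0])]
post1 [([283.0, 283.0], 0.81, [662.0, -48.0, 18.0]), ([267.0, 256.0], 0.68, [643.0, -145.0, 4.0]), ([279.0, 178.0], 0.28, [478.0, -308.0, 33.0])]
rocker1_far [([412.0, 356.0], 0.7, [550.0, 286.0, 43.0]), ([439.0, 367.0], 0.5, [518.0, 340.0, 33.0])]
rocker4_far [([410.0, 356.0], 0.57, [552.0, 286.0, 39.0])]
```

Run:
```python
import cv2
im=cv2.imread("pics/top0.png");cv2.imwrite("pics/t1.png",cv2.resize(im[140:350,90:530],(800,382),interpolation=cv2.INTER_CUBIC))
cv2.imwrite("pics/t2.png",cv2.resize(im[225:340,200:410],(800,438),interpolation=cv2.INTER_CUBIC))
```

```text
(no output)
```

View pics/t1.png

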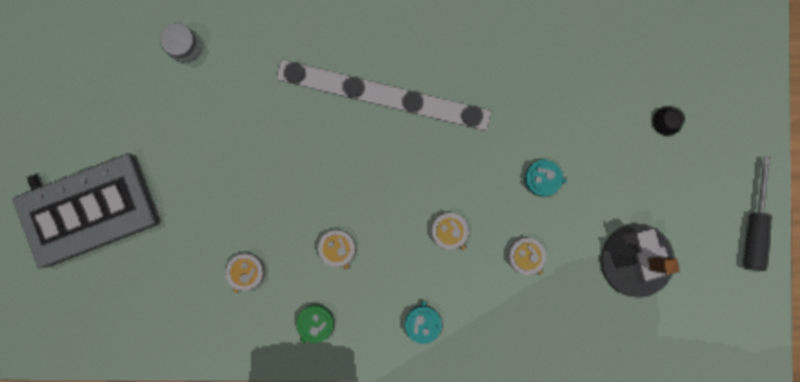

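View pics/t2.png

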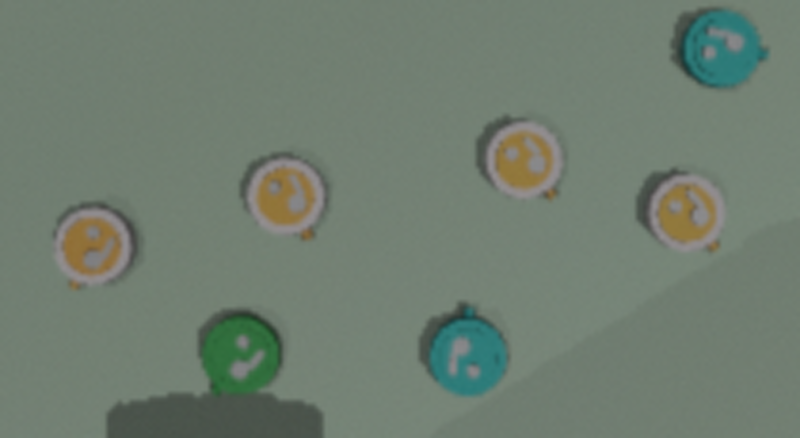

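```bash
cat >> h.py <<'E'
def holders(n,D=None):
    im,d,K,M=D or shot(n);P=cloud(d,K,M);hsv=cv2.cvtColor(im,cv2.COLOR_RGB2HSV).astype(int)
    m=(P[...,2]>17)&(P[...,2]<50)&(P[...,0]>250)&(P[...,0]<800)
    # brass: orange hue & saturated
    b=((hsv[...,0]>10)&(hsv[...,0]<28)&(hsv[...,1]>100)&(P[...,2]>8)&(P[...,2]<60)).astype(np.uint8)
    c,l,s,ce=cv2.connectedComponentsWithStats(b);out=[]
    for i in range(1,c):
        if s[i,4]<60:continue
        q=ray(ce[i],np.median(P[l==i][:,2]),K,M)
        z=np.median(P[l==i][:,2]);near=m&(np.hypot(P[...,0]-q[0],P[...,1]-q[1])<24)&(P[...,2]>z-4)
        w=P[near];r=cv2.minEnclosingCircle(w[:,:2].astype(np.float32))
        k=np.hypot(P[...,0]-q[0],P[...,1]-q[1]);cr=(hsv[...,0]>8)&(hsv[...,0]<28)&(hsv[...,1]>80)&(k>21)&(k<31)
        a=P[cr][:,:2].mean(0)-q[:2] if cr.any() else np.zeros(2)
        out.append((ce[i].round(1),s[i,4],q.round(1),w.mean(0).round(1),np.round(r[0],1),round(r[1],1),"crown",round(np.degrees(np.arctan2(a[1],a[0]))),cr.sum()))
    return out
E
python3 - <<'E'
from h import *
s=get_state();print(np.round(s["tool_rot"],3).tolist(),s["clock"])
print(np.round(camera_params("wrist")["tool_from_camera"],2).tolist(),camera_params("wrist")["K"])
for n in("top","scene"):
    for o in holders(n):print(n,*o)
im,d,K,M=shot("top");P=cloud(d,K,M)
# posts: dark discs near z 18
for r in sorted(mark_of("post1","top"),key=lambda r:r["pixel"][0]): print(r["pixel"],ray(r["pixel"],18,K,M).round(1))
m=(P[...,2]>22)&(abs(P[...,0]-535)<90)&(abs(P[...,1]-310)<110);b=cv2.minAreaRect(P[m][:,:2].astype(np.float32));print("bank",b)
w=m&(im.min(-1)>150);c,l,st,ce=cv2.connectedComponentsWithStats(w.astype(np.uint8))
for i in range(1,c):
    if st[i,4]>20:print("rk",ce[i],P[l==i].mean(0).round(1),st[i,4])
m=(P[...,2]>100)&(abs(P[...,0]-480)<60)&(abs(P[...,1]+305)<60);print("sty",P[m].mean(0),P[m].max(0),P[m].min(0),m.sum())
E
```

```text
[[0.968, 0.252, 0.0], [0.252, -0.968, -0.0], [0.0, 0.0, -1.0]] 1.2
[[0.0, -0.95, -0.32, 82.36], [1.0, 0.0, -0.0, -0.72], [0.0, -0.32, 0.95, -135.27], [0.0, 0.0, 0.0, 1.0]] [[361.74576269   0.         320.73538913]
 [  0.         361.74576269 244.91399819]
 [  0.           0.           1.        ]]
top [336.5 267.1] 111 [507.6 -93.2  23.1] [509.1 -94.5  22.8] [508.9 -94.9] 20.6 crown -135 3
top [273.7 276.5] 110 [487.5  35.3  23.1] [488.7  33.5  22.7] [488.5  33.3] 20.8 crown -146 6
top [378.3 281.7] 95 [ 478.4 -179.2   23. ] [ 481.  -182.3   22.8] [ 480.9 -182.7] 21.0 crown -129 3
top [223. 289.] 116 [461.3 138.5  23.1] [461.  136.6  22.7] [461.3 136.8] 21.1 crown 157 2
[139.7, 257.3] [524.8 311.7  18. ]
[252.4, 179.1] [688.5  81.9  18. ]
[283.4, 188.0] [670.5  17.5  18. ]
[319.6, 197.4] [651.6 -57.6  18. ]
[347.6, 202.5] [ 641.4 -115.7   18. ]
bank ((536.6068115234375, 318.1031188964844), (101.95660400390625, 140.9700927734375), 21.575031280517578)
sty [ 477.19010019 -307.9265784   127.96218813] [ 484.67532826 -302.29240986  139.89002905] [ 469.09102889 -317.98963005  100.33936432] 112
```

Call:
arm_command --commands '[{"dx": 28, "dy": 42, "dz": 4}, {"dx": 28, "dy": 42, "dz": 4}, {"dx": 28, "dy": 42, "dz": 4}, {"dx": 28, "dy": 42, "dz": 4}, {"dx": 28, "dy": 42, "dz": 4}, {"dx": 28, "dy": 42, "dz": 4}, {"dx": 28, "dy": 42, "dz": 4}, {"dx": 28, "dy": 42, "dz": 4}, {"dx": 28, "dy": 42, "dz": 4}, {"dx": 28, "dy": 42, "dz": 4}, {"dx": 28, "dy": 42, "dz": 4}, {"dx": 0, "dy": 0, "dz": 0, "jaw": -0.5}]'

```text
$.commands[0]: bad value
```

Run:
```python
from h import *
D=shot("wrist");save("w1",D[0]);s=get_state();print(np.round(s["position"],1),np.round(s["wrist_force"],2),s["gripper_width"])
for o in holders("wrist",D):print(*o)
for r in mark_of("post1","wrist"): print(r["pixel"],round(r["confidence"],2),ray(r["pixel"],18,*D[2:]).round(1))
for r in mark_of("holder1","wrist"): print(r["pixel"],round(r["confidence"],2),ray(r["pixel"],3,*D[2:]).round(1))
```

```text
[ 138.6 -532.2  239.3] [-0.53  0.19  0.19] 85.42476976616135
```

View pics/w1.png

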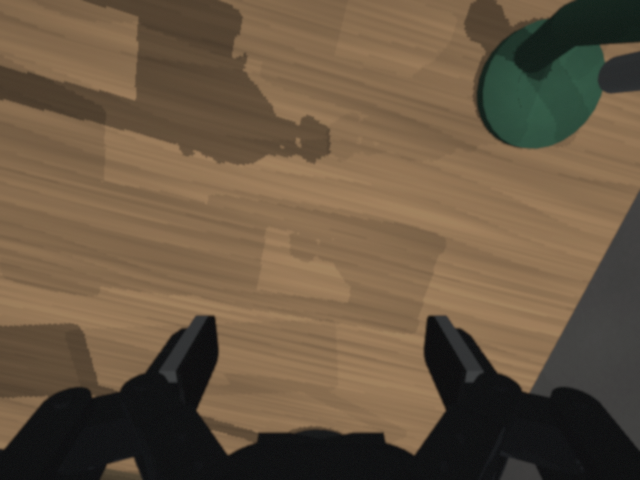

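The wrist picture shows only the wooden bench with the fingers at (200,340) and (440,340), because the move was refused. Rows probably need all seven fields.

Call:
arm_command --commands '[{"dx": 28, "dy": 42, "dz": 4, "rx": 0, "ry": 0, "rz": 0, "jaw": -0.5}, {"dx": 28, "dy": 42, "dz": 4, "rx": 0, "ry": 0, "rz": 0, "jaw": -0.5}, {"dx": 28, "dy": 42, "dz": 4, "rx": 0, "ry": 0, "rz": 0, "jaw": -0.5}, {"dx": 28, "dy": 42, "dz": 4, "rx": 0, "ry": 0, "rz": 0, "jaw": -0.5}, {"dx": 28, "dy": 42, "dz": 4, "rx": 0, "ry": 0, "rz": 0, "jaw": -0.5}, {"dx": 28, "dy": 42, "dz": 4, "rx": 0, "ry": 0, "rz": 0, "jaw": -0.5}, {"dx": 28, "dy": 42, "dz": 4, "rx": 0, "ry": 0, "rz": 0, "jaw": -0.5}, {"dx": 28, "dy": 42, "dz": 4, "rx": 0, "ry": 0, "rz": 0, "jaw": -0.5}, {"dx": 28, "dy": 42, "dz": 4, "rx": 0, "ry": 0, "rz": 0, "jaw": -0.5}, {"dx": 28, "dy": 42, "dz": 4, "rx": 0, "ry": 0, "rz": 0, "jaw": -0.5}, {"dx": 28, "dy": 42, "dz": 4, "rx": 0, "ry": 0, "rz": 0, "jaw": -0.5}, {"dx": 0, "dy": 0, "dz": 0, "rx": 0, "ry": 0, "rz": 0, "jaw": -0.5}]'

```text
clock: 3.05
position: [447.9, -67.5, 283.6]
tool_rot: [[0.966, 0.257, 0.001], [0.257, -0.966, 0.0], [0.001, -0.0, -1.0]]
wrist_force: [-1.7, 0.0, 0.8]
gripper_width: 63.9
grasp_force: 0.0
```

Run:
```python
from h import *
D=shot("wrist");save("w2",D[0]);s=get_state();print(np.round(s["position"],1),np.round(s["wrist_force"],2),s["gripper_width"])
for o in holders("wrist",D):print(*o)
for r in mark_of("post1","wrist"): print(r["pixel"],round(r["confidence"],2),ray(r["pixel"],18,*D[2:]).round(1))
for r in mark_of("holder1","wrist"): print(r["pixel"],round(r["confidence"],2),ray(r["pixel"],3,*D[2:]).round(1))
```

```text
[447.  -69.  283.3] [-0.99 -0.14 -0.59] 64.02813523771206
[134.2 138.8] 406 [461.6 139.4  24.4] [461.2 137.6  24.1] [461.  138.3] 21.2 crown 158 2
[236.  140.8] 402 [487.1  35.9  24.3] [488.7  34.5  24.1] [488.2  34.6] 20.8 crown -147 16
[358.2 154. ] 392 [507.2 -91.9  24.4] [509.  -93.   24.1] [508.7 -93.3] 20.7 crown -136 10
[425.3 200.5] 296 [ 478.5 -178.1   24.3] [ 481.3 -180.5   24. ] [ 480.8 -180.9] 20.9 crown -131 2
[420.8, 25.2] 0.6 [ 639.1 -116.1   18. ]
[238.9, 136.3] 0.58 [491.8  35.1  18. ]
[207.5, 208.8] 0.88 [400.6  58.4   3. ]
[239.0, 138.0] 0.87 [488.7  37.7   3. ]
[143.5, 140.5] 0.82 [458.9 139.3   3. ]
[310.7, 232.7] 0.71 [403.5 -65.9   3. ]
[360.5, 153.6] 0.64 [507.3 -96.7   3. ]
[471.2, 122.5] 0.63 [ 569.9 -203.6    3. ]
```

View pics/w2.png

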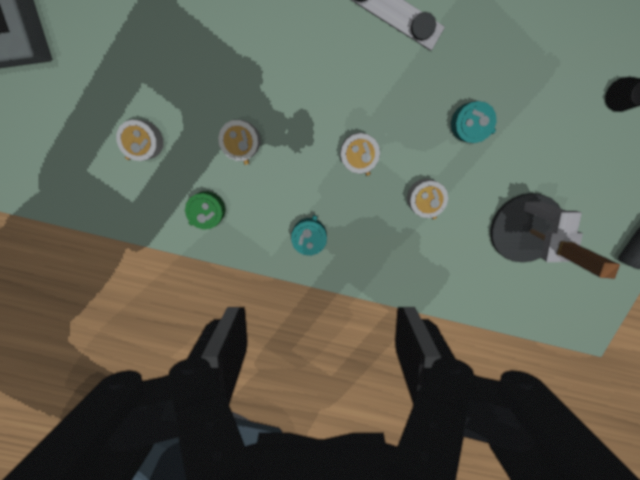

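The picture shows white holders at (137,140), (238,140), (360,154) and (428,199). The look-alikes are turquoise at (475,122) and (309,237), and green at (205,211). I'm picking the white one at (360,154) first.

Call:
arm_command --commands '[{"dx": 31, "dy": -12, "dz": -20, "rx": 0, "ry": 0, "rz": 10, "jaw": -0.5}, {"dx": 31, "dy": -12, "dz": -40, "rx": 0, "ry": 0, "rz": 10, "jaw": -0.5}, {"dx": 0, "dy": 0, "dz": -50, "rx": 0, "ry": 0, "rz": 0, "jaw": -0.5}, {"dx": 0, "dy": 0, "dz": -50, "rx": 0, "ry": 0, "rz": 0, "jaw": -0.5}, {"dx": 0, "dy": 0, "dz": -50, "rx": 0, "ry": 0, "rz": 0, "jaw": -0.5}, {"dx": 0, "dy": 0, "dz": -30, "rx": 0, "ry": 0, "rz": 0, "jaw": -0.5}, {"dx": 0, "dy": 0, "dz": -20, "rx": 0, "ry": 0, "rz": 0, "jaw": -0.5}, {"dx": 0, "dy": 0, "dz": -11, "rx": 0, "ry": 0, "rz": 0, "jaw": -0.5}, {"dx": 0, "dy": 0, "dz": 0, "rx": 0, "ry": 0, "rz": 0, "jaw": -0.5}, {"dx": 0, "dy": 0, "dz": 0, "rx": 0, "ry": 0, "rz": 0, "jaw": 0.3}, {"dx": 0, "dy": 0, "dz": 0, "rx": 0, "ry": 0, "rz": 0, "jaw": 0.3}, {"dx": 0, "dy": 0, "dz": 0, "rx": 0, "ry": 0, "rz": 0, "jaw": 0.3}]'

```text
clock: 4.7
position: [509.5, -94.8, 13.7]
tool_rot: [[0.823, 0.568, 0.002], [0.568, -0.823, -0.001], [0.001, 0.002, -1.0]]
wrist_force: [-1.3, -2.1, 7.0]
gripper_width: 39.6
grasp_force: 60.5
```

Call:
arm_command --commands '[{"dx": 0, "dy": 0, "dz": 20, "rx": 0, "ry": 0, "rz": 0, "jaw": 0.3}, {"dx": 0, "dy": 0, "dz": 50, "rx": 0, "ry": 0, "rz": 0, "jaw": 0.3}, {"dx": 20, "dy": 0, "dz": 50, "rx": 0, "ry": 0, "rz": 10.4, "jaw": 0.3}, {"dx": 40, "dy": -2, "dz": 40, "rx": 0, "ry": 0, "rz": 10.4, "jaw": 0.3}, {"dx": 40, "dy": -2, "dz": 0, "rx": 0, "ry": 0, "rz": 10.4, "jaw": 0.3}, {"dx": 36, "dy": -2, "dz": 0, "rx": 0, "ry": 0, "rz": 10.4, "jaw": 0.3}, {"dx": 0, "dy": 0, "dz": 0, "rx": 0, "ry": 0, "rz": 0, "jaw": 0.3}, {"dx": 0, "dy": 0, "dz": 0, "rx": 0, "ry": 0, "rz": 0, "jaw": 0.3}]'

```text
clock: 5.7
position: [643.8, -99.9, 172.0]
tool_rot: [[0.24, 0.971, -0.001], [0.971, -0.24, 0.0], [0.0, -0.002, -1.0]]
wrist_force: [-0.7, -0.5, 0.0]
gripper_width: 40.1
grasp_force: 60.7
```

Run:
```python
from h import *
D=shot("wrist");im,d,K,M=D;save("w3",im);s=get_state();print(np.round(s["position"],1),np.round(s["wrist_force"],2),s["gripper_width"],s["clock"])
for r in mark_of("post1","wrist"): print(r["pixel"],round(r["confidence"],2),ray(r["pixel"],18,K,M).round(1))
def posts(D):
    im,d,K,M=D;P=cloud(d,K,M);m=((P[...,2]>14)&(P[...,2]<24)&(im.max(-1)<110)&(P[...,0]>600)&(P[...,0]<730)).astype(np.uint8)
    c,l,st,ce=cv2.connectedComponentsWithStats(m)
    for i in range(1,c):
        w=P[l==i]
        if st[i,4]>30: print(ce[i].round(),st[i,4],w.mean(0).round(1),[np.round(x,1) for x in cv2.minEnclosingCircle(w[:,:2].astype(np.float32))])
posts(D);print();posts(shot("top"))
print(holders("wrist",D))
```

```text
[643.6 -99.9 172.1] [-0.04  0.14 -0.66] 40.143516144961055 5.75
[320.9, 70.2] 0.77 [671.7  16.   18. ]
[317.5, 253.1] 0.69 [ 635.1 -120.4   18. ]
[324.1, 167.6] 0.61 [657.5 -52.2  18. ]
[321.  68.] 918 [672.3  17.2  18.5] [array([672.3,  17.4]), np.float64(12.0)]
[322. 166.] 714 [656.2 -50.4  18.5] [array([656.1, -50.6]), np.float64(11.9)]
[323. 249.] 597 [ 640.2 -118.    18.4] [array([ 640.1, -118.7]), np.float64(12.0)]

[194. 169.] 57 [709.2 202.   18.6] [array([716.6, 208.3]), np.float64(18.4)]
[569. 192.] 212 [ 666.6 -574.8   19.6] [array([ 668., -579.]), np.float64(63.0)]
[251. 179.] 101 [688.8  84.1  17.4] [array([689.1,  84. ]), np.float64(12.0)]
[317. 195.] 95 [656.7 -52.2  17.3] [array([656.5, -52.2]), np.float64(11.7)]
[455. 207.] 52 [ 634.1 -337.7   18.8] [array([ 637. , -344.3]), np.float64(16.4)]
[(array([ 70.1, 106.2]), np.int32(960), array([487.8,  36. ,  24.5]), array([489.2,  34.7,  24.1]), array([488.4,  34.8]), 21.5, 'crown', -147, np.int64(5)), (array([616.5, 339. ]), np.int32(398), array([ 889.6, -275.8,    9. ]), array([nan, nan, nan]), array([0., 0.]), 0.0, 'crown', 144, np.int64(1439)), (array([168.6, 350.9]), np.int32(388), array([ 480.1, -178. ,   24.4]), array([ 483. , -176.4,   23.9]), array([ 480.8, -180.7]), 21.2, 'crown', 0, np.int64(0))]h.py:32: RuntimeWarning: Mean of empty slice.
  out.append((ce[i].round(1),s[i,4],q.round(1),w.mean(0).round(1),np.round(r[0],1),round(r[1],1),"crown",round(np.degrees(np.arctan2(a[1],a[0]))),cr.sum()))
  ret = um.true_divide(
```

View pics/w3.png

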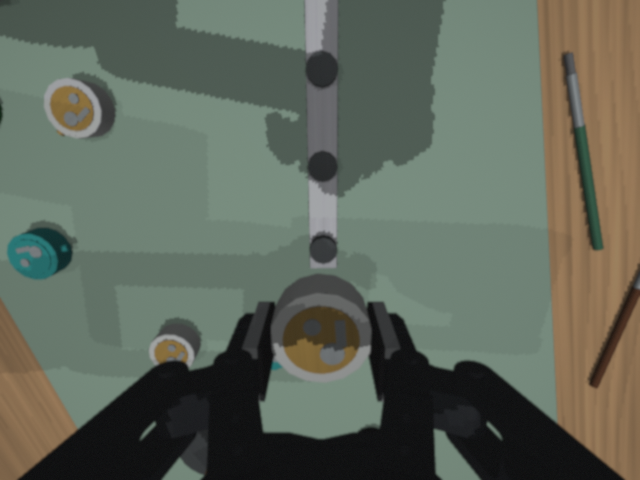

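```bash
cat >> h.py <<'E'
def posts(D):
    im,d,K,M=D;P=cloud(d,K,M);m=((P[...,2]>14)&(P[...,2]<24)&(im.max(-1)<110)&(P[...,0]>600)&(P[...,0]<730)).astype(np.uint8)
    c,l,st,ce=cv2.connectedComponentsWithStats(m);out=[]
    for i in range(1,c):
        w=P[l==i]
        if st[i,4]>30:
            r=cv2.minEnclosingCircle(w[:,:2].astype(np.float32))
            if abs(r[1]-12)<1.5: out.append((ce[i].round(),np.round(r[0],1),round(r[1],1)))
    return out
def held(D):
    im,d,K,M=D;s=get_state();P=cloud(d,K,M);t=np.array(s["position"]);hsv=cv2.cvtColor(im,cv2.COLOR_RGB2HSV)
    k=np.hypot(P[...,0]-t[0],P[...,1]-t[1])<27
    b=k&(hsv[...,0]>8)&(hsv[...,0]<28)&(hsv[...,1]>100)&(P[...,2]>t[2]-10)
    z=np.median(P[b][:,2]);m=k&(abs(P[...,2]-z)<2)&(im.max(-1)>60)&(hsv[...,2]>60)
    R=np.array(s["tool_rot"]);f=lambda w:[np.round(x,1) for x in cv2.minEnclosingCircle(((w-t)@R)[:,:2].astype(np.float32))]
    w=(P[b]-t)@R
    print("held z-t",round(z-t[2],1),"toolxy all",f(P[m]),"brass",f(P[b]),"brass ext",w.min(0).round(1),w.max(0).round(1))
    w=(P[m]-t)@R;print("all ext",w.min(0).round(1),w.max(0).round(1))
    return m
E
python3 - <<'E'
from h import *
D=shot("wrist");m=held(D);im=D[0].copy();im[m]=(im[m]//2+[0,0,127]);print(m.sum());print(*posts(D))
save("w3h",cv2.resize(im[250:400,230:410],(540,450)))
E
```

```text
held z-t 10.5 toolxy all [array([-0.2, -0.4]), np.float64(22.2)] brass [array([ 0.4, -0.3]), np.float64(15.9)] brass ext [-14.8 -15.4 -12.4] [16.  14.4 -8.6]
all ext [-20.4 -20.5 -12.4] [21.9 19.4 -8.5]
6816
(array([321.,  68.]), array([672.2,  17.3]), 11.9) (array([322., 165.]), array([656.2, -50.6]), 11.9) (array([322., 249.]), array([ 640. , -118.6]), 12.1)
```

View pics/w3h.png

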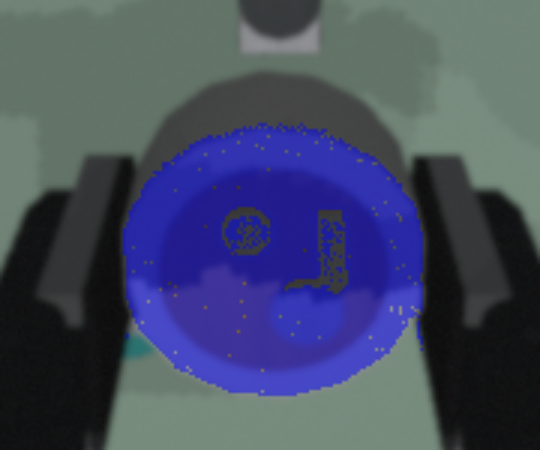

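The blue mask covers exactly the held disc, which is centred at about (275,260) between the pads. Going down on post 4.

Call:
arm_command --commands '[{"dx": -3.2, "dy": -19.5, "dz": -10, "rx": 0, "ry": 0, "rz": 0, "jaw": 0.3}, {"dx": 0, "dy": 0, "dz": -40, "rx": 0, "ry": 0, "rz": 0, "jaw": 0.3}, {"dx": 0, "dy": 0, "dz": -40, "rx": 0, "ry": 0, "rz": 0, "jaw": 0.3}, {"dx": 0, "dy": 0, "dz": -30, "rx": 0, "ry": 0, "rz": 0, "jaw": 0.3}, {"dx": 0, "dy": 0, "dz": -10, "rx": 0, "ry": 0, "rz": 0, "jaw": 0.3}, {"dx": 0, "dy": 0, "dz": -8, "rx": 0, "ry": 0, "rz": 0, "jaw": 0.3}, {"dx": 0, "dy": 0, "dz": 0, "rx": 0, "ry": 0, "rz": 0, "jaw": 0.3}, {"dx": 0, "dy": 0, "dz": 0, "rx": 0, "ry": 0, "rz": 0, "jaw": 0.3}]'

```text
clock: 6.9
position: [642.2, -120.1, 35.6]
tool_rot: [[0.238, 0.971, 0.002], [0.971, -0.238, -0.001], [-0.0, 0.002, -1.0]]
wrist_force: [0.3, 0.2, -0.2]
gripper_width: 39.8
grasp_force: 60.7
```

Call:
arm_command --commands '[{"dx": 0, "dy": 0, "dz": 0, "rx": 0, "ry": 0, "rz": 0, "jaw": 0.3}, {"dx": 0, "dy": 0, "dz": 0, "rx": 0, "ry": 0, "rz": 0, "jaw": 0.3}]'

```text
clock: 7.15
position: [641.8, -119.8, 34.9]
tool_rot: [[0.238, 0.971, 0.001], [0.971, -0.238, -0.0], [-0.0, 0.001, -1.0]]
wrist_force: [-0.1, 0.1, -0.7]
gripper_width: 39.8
grasp_force: 60.7
```

Run:
```python
from h import *
for i in range(3):
    D=shot("wrist");s=get_state();print(np.round(s["position"],2),np.round(s["qd"],2))
for p in posts(D):print(*p)
held(D)
```

```text
[ 641.68 -119.71   34.76] [-0.    0.15  0.12 -0.01 -0.04  0.07]
[ 641.6  -119.72   34.61] [-0.14  0.24  0.11 -0.   -0.06  0.02]
[ 641.51 -119.7    34.49] [-0.1   0.17  0.01 -0.02 -0.03  0.08]
[317. 155.] [656.4 -50.9] 11.9
held z-t 10.7 toolxy all [array([ 4.8, -0. ]), np.float64(25.2)] brass [array([0.2, 0. ]), np.float64(15.8)] brass ext [-14.9 -15.1 -12.6] [15.6 14.6 -8.9]
all ext [-20.2 -24.3 -12.7] [22.1 24.2 -8.7]
```

Call:
arm_command --commands '[{"dx": -1.1, "dy": 0.4, "dz": -2.3, "rx": 0, "ry": 0, "rz": 0, "jaw": 0.3}, {"dx": 0, "dy": 0, "dz": -3, "rx": 0, "ry": 0, "rz": 0, "jaw": 0.3}, {"dx": 0, "dy": 0, "dz": 0, "rx": 0, "ry": 0, "rz": 0, "jaw": 0.3}, {"dx": 0, "dy": 0, "dz": 0, "rx": 0, "ry": 0, "rz": 0, "jaw": 0.3}, {"dx": 0, "dy": 0, "dz": 0, "rx": 0, "ry": 0, "rz": 0, "jaw": 0.3}, {"dx": 0, "dy": 0, "dz": 0, "rx": 0, "ry": 0, "rz": 0, "jaw": 0.3}]'

```text
clock: 8.05
position: [640.3, -119.3, 28.9]
tool_rot: [[0.239, 0.971, -0.0], [0.971, -0.239, 0.0], [0.0, -0.0, -1.0]]
wrist_force: [-0.1, 0.8, -0.8]
gripper_width: 39.6
grasp_force: 60.7
```

Call:
arm_command --commands '[{"dx": 0, "dy": 0, "dz": 0, "rx": 0, "ry": 0, "rz": 0, "jaw": -0.2}, {"dx": 0, "dy": 0, "dz": 0, "rx": 0, "ry": 0, "rz": 0, "jaw": -0.5}, {"dx": 0, "dy": 0, "dz": 0, "rx": 0, "ry": 0, "rz": 0, "jaw": -0.5}, {"dx": 0, "dy": 0, "dz": 30, "rx": 0, "ry": 0, "rz": 0, "jaw": -0.5}, {"dx": 0, "dy": 0, "dz": 50, "rx": 0, "ry": 0, "rz": 0, "jaw": -0.5}, {"dx": -40, "dy": -16, "dz": 50, "rx": 0, "ry": 0, "rz": -10, "jaw": -0.5}, {"dx": -40, "dy": -16, "dz": 20, "rx": 0, "ry": 0, "rz": -10, "jaw": -0.5}, {"dx": -40, "dy": -16, "dz": 0, "rx": 0, "ry": 0, "rz": -10, "jaw": -0.5}, {"dx": -39.5, "dy": -14.7, "dz": 0, "rx": 0, "ry": 0, "rz": -10, "jaw": -0.5}, {"dx": 0, "dy": 0, "dz": -20, "rx": 0, "ry": 0, "rz": 0, "jaw": -0.5}, {"dx": 0, "dy": 0, "dz": 0, "rx": 0, "ry": 0, "rz": 0, "jaw": -0.5}]'

```text
clock: 9.43
position: [481.9, -180.9, 155.6]
tool_rot: [[0.807, 0.59, -0.002], [0.59, -0.807, 0.001], [-0.001, -0.002, -1.0]]
wrist_force: [-0.5, -0.5, 0.7]
gripper_width: 64.4
grasp_force: 0.0
```

```bash
python3 -W ignore - <<'E'
from h import *
for n in("wrist","top"):
    D=shot(n);print(n,get_state()["position"])
    for o in holders(n,D):print(*o)
    for p in posts(D):print(*p)
E
```

```text
wrist [ 482.72082301 -181.10626959  156.32257079]
[394.2   1.9] 117 [ 628.9 -126.4   39.4] [ 626.9 -127.5   38.5] [ 629.6 -125.6] 16.4 crown -50 4
[417.3  13.1] 65 [ 635.4 -141.7   31.2] [ 628.8 -131.6   36.7] [ 629.8 -133.2] 14.0 crown 116 22
[60.6 42. ] 1297 [487.7  35.7  24.5] [488.9  33.7  24.1] [488.   34.4] 21.7 crown -147 66
[320.2 237. ] 754 [ 480.  -180.4   24.3] [ 481.6 -180.9   24. ] [ 480.8 -181.5] 20.9 crown 86 66
top [ 483.31397154 -181.24174108  156.72810783]
[350.1 202.8] 115 [ 638.4 -119.4   38. ] [ 640.2 -119.6   37.7] [ 640.4 -119.4] 20.8 crown -96 4
[273.8 276.6] 107 [487.4  35.1  23.4] [488.7  33.6  22.7] [488.6  33.5] 20.7 crown -147 6
[223.  288.9] 115 [461.4 138.6  23.3] [461.1 136.6  22.8] [460.9 136.6] 21.0 crown 159 3
[251. 179.] [688.5  83.9] 11.7
[284. 187.] [672.7  16. ] 11.8
[317. 195.] [656.4 -52.1] 11.5
```

Call:
arm_command --commands '[{"dx": 0, "dy": 0, "dz": -50, "rx": 0, "ry": 0, "rz": 0, "jaw": -0.5}, {"dx": 0, "dy": 0, "dz": -50, "rx": 0, "ry": 0, "rz": 0, "jaw": -0.5}, {"dx": 0, "dy": 0, "dz": -30, "rx": 0, "ry": 0, "rz": 0, "jaw": -0.5}, {"dx": 0, "dy": 0, "dz": -15, "rx": 0, "ry": 0, "rz": 0, "jaw": -0.5}, {"dx": 0, "dy": 0, "dz": 0, "rx": 0, "ry": 0, "rz": 0, "jaw": -0.5}, {"dx": 0, "dy": 0, "dz": 0, "rx": 0, "ry": 0, "rz": 0, "jaw": -0.5}, {"dx": 0, "dy": 0, "dz": 0, "rx": 0, "ry": 0, "rz": 0, "jaw": -0.5}, {"dx": 0, "dy": 0, "dz": 0, "rx": 0, "ry": 0, "rz": 0, "jaw": 0.3}, {"dx": 0, "dy": 0, "dz": 0, "rx": 0, "ry": 0, "rz": 0, "jaw": 0.3}, {"dx": 0, "dy": 0, "dz": 0, "rx": 0, "ry": 0, "rz": 0, "jaw": 0.3}, {"dx": 0, "dy": 0, "dz": 0, "rx": 0, "ry": 0, "rz": 0, "jaw": 0.3}]'

```text
clock: 10.9
position: [483.5, -181.6, 12.5]
tool_rot: [[0.807, 0.591, 0.001], [0.591, -0.807, -0.001], [0.001, 0.002, -1.0]]
wrist_force: [-1.0, 0.6, 6.2]
gripper_width: 39.4
grasp_force: 59.7
```

Call:
arm_command --commands '[{"dx": 0, "dy": 0, "dz": 20, "rx": 0, "ry": 0, "rz": 0, "jaw": 0.3}, {"dx": 0, "dy": 0, "dz": 40, "rx": 0, "ry": 0, "rz": 0, "jaw": 0.3}, {"dx": 35, "dy": 26, "dz": 30, "rx": 0, "ry": 0, "rz": 8, "jaw": 0.3}, {"dx": 35, "dy": 26, "dz": 0, "rx": 0, "ry": 0, "rz": 8, "jaw": 0.3}, {"dx": 35, "dy": 26, "dz": 0, "rx": 0, "ry": 0, "rz": 8, "jaw": 0.3}, {"dx": 35, "dy": 26, "dz": 0, "rx": 0, "ry": 0, "rz": 8, "jaw": 0.3}, {"dx": 33, "dy": 26, "dz": 0, "rx": 0, "ry": 0, "rz": 8, "jaw": 0.3}, {"dx": 0, "dy": 0, "dz": -20, "rx": 0, "ry": 0, "rz": 0, "jaw": 0.3}, {"dx": 0, "dy": 0, "dz": -20, "rx": 0, "ry": 0, "rz": 0, "jaw": 0.3}, {"dx": 0, "dy": 0, "dz": 0, "rx": 0, "ry": 0, "rz": 0, "jaw": 0.3}, {"dx": 0, "dy": 0, "dz": 0, "rx": 0, "ry": 0, "rz": 0, "jaw": 0.3}, {"dx": 0, "dy": 0, "dz": 0, "rx": 0, "ry": 0, "rz": 0, "jaw": 0.3}]'

```text
clock: 12.4
position: [656.6, -51.5, 62.6]
tool_rot: [[0.239, 0.971, 0.002], [0.971, -0.239, -0.0], [0.0, 0.002, -1.0]]
wrist_force: [0.0, 0.7, 0.2]
gripper_width: 39.8
grasp_force: 60.7
```

```bash
cat > chk.py <<'E'
from h import *
D=shot("wrist");D=shot("wrist");D=shot("wrist");s=get_state();print(np.round(s["position"],2),np.round(s["tool_rot"],3).tolist()[0],s["clock"])
for p in posts(D):print(*p)
held(D)
E
python3 chk.py
```

```text
[656.34 -51.42  62.22] [0.239, 0.971, 0.001] 12.55
[320. 150.] [672.3  17.2] 11.9
[321. 272.] [656.3 -49.9] 11.8
held z-t 12.0 toolxy all [array([0.9, 2. ]), np.float64(24.8)] brass [array([-2. , -0.5]), np.float64(15.8)] brass ext [-17.5 -15.2 -67.7] [ 13.6  14.7 -10.1]
all ext [-22.9 -20.4 -13.9] [19.3 24.4 -9.9]
```

Call:
arm_command --commands '[{"dx": 0.7, "dy": 1.9, "dz": -15, "rx": 0, "ry": 0, "rz": 0, "jaw": 0.3}, {"dx": 0, "dy": 0, "dz": -12, "rx": 0, "ry": 0, "rz": 0, "jaw": 0.3}, {"dx": 0, "dy": 0, "dz": -4, "rx": 0, "ry": 0, "rz": 0, "jaw": 0.3}, {"dx": 0, "dy": 0, "dz": 0, "rx": 0, "ry": 0, "rz": 0, "jaw": 0.3}, {"dx": 0, "dy": 0, "dz": 0, "rx": 0, "ry": 0, "rz": 0, "jaw": 0.3}, {"dx": 0, "dy": 0, "dz": 0, "rx": 0, "ry": 0, "rz": 0, "jaw": 0.3}, {"dx": 0, "dy": 0, "dz": 0, "rx": 0, "ry": 0, "rz": 0, "jaw": 0.3}, {"dx": 0, "dy": 0, "dz": 0, "rx": 0, "ry": 0, "rz": 0, "jaw": 0.3}, {"dx": 0, "dy": 0, "dz": 0, "rx": 0, "ry": 0, "rz": 0, "jaw": 0.3}]'

```text
clock: 13.68
position: [656.7, -49.3, 30.4]
tool_rot: [[0.239, 0.971, 0.0], [0.971, -0.239, -0.0], [-0.0, 0.0, -1.0]]
wrist_force: [-0.2, -0.4, -0.9]
gripper_width: 40.0
grasp_force: 60.7
```

Call:
arm_command --commands '[{"dx": 0.2, "dy": -0.1, "dz": -2.3, "rx": 0, "ry": 0, "rz": 0, "jaw": 0.3}, {"dx": 0, "dy": 0, "dz": 0, "rx": 0, "ry": 0, "rz": 0, "jaw": 0.3}, {"dx": 0, "dy": 0, "dz": 0, "rx": 0, "ry": 0, "rz": 0, "jaw": 0.3}, {"dx": 0, "dy": 0, "dz": 0, "rx": 0, "ry": 0, "rz": 0, "jaw": -0.2}, {"dx": 0, "dy": 0, "dz": 0, "rx": 0, "ry": 0, "rz": 0, "jaw": -0.5}, {"dx": 0, "dy": 0, "dz": 0, "rx": 0, "ry": 0, "rz": 0, "jaw": -0.5}, {"dx": 0, "dy": 0, "dz": 30, "rx": 0, "ry": 0, "rz": 0, "jaw": -0.5}, {"dx": 0, "dy": 0, "dz": 50, "rx": 0, "ry": 0, "rz": 0, "jaw": -0.5}, {"dx": -42, "dy": 21, "dz": 40, "rx": 0, "ry": 0, "rz": -10.6, "jaw": -0.5}, {"dx": -42, "dy": 21, "dz": 0, "rx": 0, "ry": 0, "rz": -10.6, "jaw": -0.5}, {"dx": -42, "dy": 21, "dz": 0, "rx": 0, "ry": 0, "rz": -10.6, "jaw": -0.5}, {"dx": -42, "dy": 20, "dz": 0, "rx": 0, "ry": 0, "rz": -10.6, "jaw": -0.5}]'

```text
clock: 15.18
position: [487.5, 34.2, 148.4]
tool_rot: [[0.834, 0.551, 0.001], [0.551, -0.834, -0.0], [0.001, 0.0, -1.0]]
wrist_force: [0.5, 1.0, 0.4]
gripper_width: 64.2
grasp_force: 0.0
```

Call:
arm_command --commands '[{"dx": 0, "dy": 0, "dz": -40, "rx": 0, "ry": 0, "rz": 0, "jaw": -0.5}, {"dx": 0, "dy": 0, "dz": 0, "rx": 0, "ry": 0, "rz": 0, "jaw": -0.5}, {"dx": 0, "dy": 0, "dz": 0, "rx": 0, "ry": 0, "rz": 0, "jaw": -0.5}, {"dx": 0, "dy": 0, "dz": 0, "rx": 0, "ry": 0, "rz": 0, "jaw": -0.5}]'

```text
clock: 15.68
position: [490.2, 33.2, 109.1]
tool_rot: [[0.831, 0.556, 0.002], [0.556, -0.831, -0.0], [0.002, 0.001, -1.0]]
wrist_force: [0.2, 0.3, 1.3]
gripper_width: 63.9
grasp_force: 0.0
```

```bash
python3 -W ignore - <<'E'
from h import *
for n in("wrist","top"):
    D=shot(n);print(n,get_state()["position"],get_state()["clock"])
    for o in holders(n,D):print(*o)
    for p in posts(D):print(*p)
E
```

```text
wrist [490.06546585  33.21376153 109.02947997] 15.725
[619.2 109.8] 1566 [652.3 -48.6  39.3] [651.7 -45.9  38.8] [655.2 -50.3] 21.1 crown -93 4
[153.5 203.6] 1256 [461.7 139.2  24.4] [461.9 137.9  24.1] [460.9 138.3] 21.1 crown 0 0
[316.1 257.6] 1086 [487.9  36.1  24.4] [489.1  35.3  24.1] [488.3  34.7] 21.0 crown 93 73
[531.  14.] [671.8  17.1] 12.3
top [489.8190101   33.27496674 108.83487757] 15.775
[316.8 194.7] 118 [654.5 -51.6  37.7] [656.1 -52.   37.6] [656.2 -52.1] 20.8 crown -97 3
[350.1 202.8] 116 [ 638.5 -119.3   37.6] [ 640.2 -119.7   37.6] [ 640.3 -119.8] 20.9 crown -95 4
[252. 179.] [689.3  84. ] 11.9
[284. 187.] [672.9  16. ] 11.6
```

Call:
arm_command --commands '[{"dx": -1.1, "dy": 0.8, "dz": -30, "rx": 0, "ry": 0, "rz": 0, "jaw": -0.5}, {"dx": 0, "dy": 0, "dz": -30, "rx": 0, "ry": 0, "rz": 0, "jaw": -0.5}, {"dx": 0, "dy": 0, "dz": -20, "rx": 0, "ry": 0, "rz": 0, "jaw": -0.5}, {"dx": 0, "dy": 0, "dz": -14, "rx": 0, "ry": 0, "rz": 0, "jaw": -0.5}, {"dx": 0, "dy": 0, "dz": 0, "rx": 0, "ry": 0, "rz": 0, "jaw": -0.5}, {"dx": 0, "dy": 0, "dz": 0, "rx": 0, "ry": 0, "rz": 0, "jaw": -0.5}, {"dx": 0, "dy": 0, "dz": 0, "rx": 0, "ry": 0, "rz": 0, "jaw": -0.5}, {"dx": 0, "dy": 0, "dz": 0, "rx": 0, "ry": 0, "rz": 0, "jaw": 0.3}, {"dx": 0, "dy": 0, "dz": 0, "rx": 0, "ry": 0, "rz": 0, "jaw": 0.3}, {"dx": 0, "dy": 0, "dz": 0, "rx": 0, "ry": 0, "rz": 0, "jaw": 0.3}, {"dx": 0, "dy": 0, "dz": 0, "rx": 0, "ry": 0, "rz": 0, "jaw": 0.3}]'

```text
clock: 17.15
position: [488.2, 34.4, 15.0]
tool_rot: [[0.831, 0.556, 0.001], [0.556, -0.831, -0.0], [0.001, 0.001, -1.0]]
wrist_force: [-1.9, 0.4, 6.9]
gripper_width: 39.4
grasp_force: 59.6
```

Call:
arm_command --commands '[{"dx": 0, "dy": 0, "dz": 20, "rx": 0, "ry": 0, "rz": 0, "jaw": 0.3}, {"dx": 0, "dy": 0, "dz": 40, "rx": 0, "ry": 0, "rz": 0, "jaw": 0.3}, {"dx": 37, "dy": -4, "dz": 20, "rx": 0, "ry": 0, "rz": 8.5, "jaw": 0.3}, {"dx": 37, "dy": -4, "dz": 0, "rx": 0, "ry": 0, "rz": 8.5, "jaw": 0.3}, {"dx": 37, "dy": -4, "dz": 0, "rx": 0, "ry": 0, "rz": 8.5, "jaw": 0.3}, {"dx": 37, "dy": -3, "dz": 0, "rx": 0, "ry": 0, "rz": 8.5, "jaw": 0.3}, {"dx": 36, "dy": -3, "dz": 0, "rx": 0, "ry": 0, "rz": 8.5, "jaw": 0.3}, {"dx": 0, "dy": 0, "dz": -30, "rx": 0, "ry": 0, "rz": 0, "jaw": 0.3}, {"dx": 0, "dy": 0, "dz": 0, "rx": 0, "ry": 0, "rz": 0, "jaw": 0.3}, {"dx": 0, "dy": 0, "dz": 0, "rx": 0, "ry": 0, "rz": 0, "jaw": 0.3}, {"dx": 0, "dy": 0, "dz": 0, "rx": 0, "ry": 0, "rz": 0, "jaw": 0.3}, {"dx": 0, "dy": 0, "dz": 0, "rx": 0, "ry": 0, "rz": 0, "jaw": 0.3}]'

```text
clock: 18.65
position: [672.2, 16.4, 65.3]
tool_rot: [[0.237, 0.972, 0.002], [0.972, -0.237, -0.0], [0.0, 0.002, -1.0]]
wrist_force: [0.2, 0.1, 1.0]
gripper_width: 39.7
grasp_force: 60.6
```

```bash
python3 chk.py
```

```text
[671.92  16.37  64.65] [0.237, 0.972, 0.001] 18.8
[321. 148.] [688.5  85.4] 11.8
[322. 267.] [673.3  20.7] 11.1
held z-t 9.5 toolxy all [array([4.7, 0.1]), np.float64(25.1)] brass [array([ 0.8, -0.7]), np.float64(15.7)] brass ext [-14.7 -15.2 -11.3] [16.4 14.5 -7.7]
all ext [-20.3 -24.1 -11.5] [22.  24.2 -7.5]
```

Call:
arm_command --commands '[{"dx": 0.6, "dy": -0.4, "dz": -15, "rx": 0, "ry": 0, "rz": 0, "jaw": 0.3}, {"dx": 0, "dy": 0, "dz": -12, "rx": 0, "ry": 0, "rz": 0, "jaw": 0.3}, {"dx": 0, "dy": 0, "dz": -6, "rx": 0, "ry": 0, "rz": 0, "jaw": 0.3}, {"dx": 0, "dy": 0, "dz": 0, "rx": 0, "ry": 0, "rz": 0, "jaw": 0.3}, {"dx": 0, "dy": 0, "dz": 0, "rx": 0, "ry": 0, "rz": 0, "jaw": 0.3}, {"dx": 0, "dy": 0, "dz": 0, "rx": 0, "ry": 0, "rz": 0, "jaw": 0.3}, {"dx": 0, "dy": 0, "dz": 0, "rx": 0, "ry": 0, "rz": 0, "jaw": 0.3}, {"dx": 0, "dy": 0, "dz": 0, "rx": 0, "ry": 0, "rz": 0, "jaw": 0.3}, {"dx": 0, "dy": 0, "dz": 0, "rx": 0, "ry": 0, "rz": 0, "jaw": 0.3}]'

```text
clock: 19.92
position: [672.4, 16.0, 31.1]
tool_rot: [[0.237, 0.972, 0.0], [0.972, -0.237, -0.0], [-0.0, 0.0, -1.0]]
wrist_force: [-0.1, 0.3, -1.4]
gripper_width: 39.5
grasp_force: 60.5
```

Call:
arm_command --commands '[{"dx": 0, "dy": 0, "dz": -0.8, "rx": 0, "ry": 0, "rz": 0, "jaw": 0.3}, {"dx": 0, "dy": 0, "dz": 0, "rx": 0, "ry": 0, "rz": 0, "jaw": 0.3}, {"dx": 0, "dy": 0, "dz": 0, "rx": 0, "ry": 0, "rz": 0, "jaw": -0.2}, {"dx": 0, "dy": 0, "dz": 0, "rx": 0, "ry": 0, "rz": 0, "jaw": -0.5}, {"dx": 0, "dy": 0, "dz": 0, "rx": 0, "ry": 0, "rz": 0, "jaw": -0.5}, {"dx": 0, "dy": 0, "dz": 30, "rx": 0, "ry": 0, "rz": 0, "jaw": -0.5}, {"dx": 0, "dy": 0, "dz": 50, "rx": 0, "ry": 0, "rz": 0, "jaw": -0.5}, {"dx": -42, "dy": 24, "dz": 20, "rx": 0, "ry": 0, "rz": -10.2, "jaw": -0.5}, {"dx": -42, "dy": 24, "dz": 0, "rx": 0, "ry": 0, "rz": -10.2, "jaw": -0.5}, {"dx": -42, "dy": 24, "dz": 0, "rx": 0, "ry": 0, "rz": -10.2, "jaw": -0.5}, {"dx": -42, "dy": 24, "dz": 0, "rx": 0, "ry": 0, "rz": -10.2, "jaw": -0.5}, {"dx": -43, "dy": 25, "dz": 0, "rx": 0, "ry": 0, "rz": -10.2, "jaw": -0.5}]'

```text
clock: 21.42
position: [460.1, 137.6, 130.5]
tool_rot: [[0.907, 0.422, 0.001], [0.422, -0.907, 0.0], [0.001, 0.0, -1.0]]
wrist_force: [0.3, 0.8, 0.5]
gripper_width: 64.2
grasp_force: 0.0
```

Call:
arm_command --commands '[{"dx": 0, "dy": 0, "dz": 0, "rx": 0, "ry": 0, "rz": -10.2, "jaw": -0.5}, {"dx": 0, "dy": 0, "dz": -20, "rx": 0, "ry": 0, "rz": -10.2, "jaw": -0.5}, {"dx": 0, "dy": 0, "dz": 0, "rx": 0, "ry": 0, "rz": 0, "jaw": -0.5}, {"dx": 0, "dy": 0, "dz": 0, "rx": 0, "ry": 0, "rz": 0, "jaw": -0.5}, {"dx": 0, "dy": 0, "dz": 0, "rx": 0, "ry": 0, "rz": 0, "jaw": -0.5}]'

```text
clock: 22.05
position: [461.9, 136.9, 110.8]
tool_rot: [[0.996, 0.087, 0.001], [0.087, -0.996, 0.0], [0.001, 0.0, -1.0]]
wrist_force: [-0.9, -0.0, -0.1]
gripper_width: 63.9
grasp_force: 0.0
```

```bash
cat > look.py <<'E'
from h import *
for n in("wrist","top"):
    D=shot(n);print(n,np.round(get_state()["position"],1),get_state()["clock"])
    for o in holders(n,D):print(*o)
    for p in posts(D):print(*p)
E
python3 -W ignore look.py
```

```text
wrist [461.9 136.9 110.8] 22.1
[318.2 255.4] 1060 [461.8 139.4  24.4] [461.9 138.2  24.1] [460.9 138.4] 21.0 crown -10 170
top [461.8 137.  110.7] 22.15
[283.3 186.5] 118 [670.6  16.4  38. ] [672.3  15.6  37.5] [672.2  15.6] 20.8 crown -107 4
[316.8 194.6] 116 [654.7 -51.7  38. ] [655.8 -52.1  37.7] [656.1 -52.1] 21.0 crown -98 4
[350.1 202.7] 115 [ 638.5 -119.5   38.1] [ 640.4 -119.5   37.7] [ 640.5 -119.5] 20.9 crown -96 4
[251. 179.] [688.8  83.7] 11.9
```

Call:
arm_command --commands '[{"dx": -0.7, "dy": 0.5, "dz": -30, "rx": 0, "ry": 0, "rz": 0, "jaw": -0.5}, {"dx": 0, "dy": 0, "dz": -30, "rx": 0, "ry": 0, "rz": 0, "jaw": -0.5}, {"dx": 0, "dy": 0, "dz": -20, "rx": 0, "ry": 0, "rz": 0, "jaw": -0.5}, {"dx": 0, "dy": 0, "dz": -16, "rx": 0, "ry": 0, "rz": 0, "jaw": -0.5}, {"dx": 0, "dy": 0, "dz": 0, "rx": 0, "ry": 0, "rz": 0, "jaw": -0.5}, {"dx": 0, "dy": 0, "dz": 0, "rx": 0, "ry": 0, "rz": 0, "jaw": -0.5}, {"dx": 0, "dy": 0, "dz": 0, "rx": 0, "ry": 0, "rz": 0, "jaw": -0.5}, {"dx": 0, "dy": 0, "dz": 0, "rx": 0, "ry": 0, "rz": 0, "jaw": 0.3}, {"dx": 0, "dy": 0, "dz": 0, "rx": 0, "ry": 0, "rz": 0, "jaw": 0.3}, {"dx": 0, "dy": 0, "dz": 0, "rx": 0, "ry": 0, "rz": 0, "jaw": 0.3}, {"dx": 0, "dy": 0, "dz": 0, "rx": 0, "ry": 0, "rz": 0, "jaw": 0.3}]'

```text
clock: 23.52
position: [461.1, 137.6, 15.2]
tool_rot: [[0.996, 0.086, 0.001], [0.086, -0.996, 0.0], [0.001, 0.0, -1.0]]
wrist_force: [-2.0, -0.4, 6.9]
gripper_width: 40.0
grasp_force: 59.5
```

Call:
arm_command --commands '[{"dx": 0, "dy": 0, "dz": 20, "rx": 0, "ry": 0, "rz": 0, "jaw": 0.3}, {"dx": 0, "dy": 0, "dz": 40, "rx": 0, "ry": 0, "rz": 10.2, "jaw": 0.3}, {"dx": 38, "dy": -9, "dz": 20, "rx": 0, "ry": 0, "rz": 10.2, "jaw": 0.3}, {"dx": 38, "dy": -9, "dz": 0, "rx": 0, "ry": 0, "rz": 10.2, "jaw": 0.3}, {"dx": 38, "dy": -9, "dz": 0, "rx": 0, "ry": 0, "rz": 10.2, "jaw": 0.3}, {"dx": 38, "dy": -9, "dz": 0, "rx": 0, "ry": 0, "rz": 10.2, "jaw": 0.3}, {"dx": 38, "dy": -9, "dz": 0, "rx": 0, "ry": 0, "rz": 10.2, "jaw": 0.3}, {"dx": 37.5, "dy": -8.5, "dz": 0, "rx": 0, "ry": 0, "rz": 10.2, "jaw": 0.3}, {"dx": 0, "dy": 0, "dz": -30, "rx": 0, "ry": 0, "rz": 0, "jaw": 0.3}, {"dx": 0, "dy": 0, "dz": 0, "rx": 0, "ry": 0, "rz": 0, "jaw": 0.3}, {"dx": 0, "dy": 0, "dz": 0, "rx": 0, "ry": 0, "rz": 0, "jaw": 0.3}, {"dx": 0, "dy": 0, "dz": 0, "rx": 0, "ry": 0, "rz": 0, "jaw": 0.3}]'

```text
clock: 25.02
position: [688.6, 84.3, 65.8]
tool_rot: [[0.237, 0.972, 0.002], [0.972, -0.237, -0.0], [0.0, 0.002, -1.0]]
wrist_force: [0.0, -0.1, 0.8]
gripper_width: 39.7
grasp_force: 60.6
```

```bash
python3 chk.py
```

```text
[688.52  84.16  65.45] [0.237, 0.972, 0.002] 25.175
[321. 266.] [689.1  86.6] 11.7
held z-t 9.2 toolxy all [array([4. , 0.3]), np.float64(25.2)] brass [array([ 0.5, -0.7]), np.float64(15.7)] brass ext [-14.6 -15.2 -10.9] [16.1 14.5 -7.4]
all ext [-19.9 -23.5 -11.2] [22.  24.3 -7.2]
```

Call:
arm_command --commands '[{"dx": 0.2, "dy": -0.1, "dz": -15, "rx": 0, "ry": 0, "rz": 0, "jaw": 0.3}, {"dx": 0, "dy": 0, "dz": -12, "rx": 0, "ry": 0, "rz": 0, "jaw": 0.3}, {"dx": 0, "dy": 0, "dz": -6.5, "rx": 0, "ry": 0, "rz": 0, "jaw": 0.3}, {"dx": 0, "dy": 0, "dz": 0, "rx": 0, "ry": 0, "rz": 0, "jaw": 0.3}, {"dx": 0, "dy": 0, "dz": 0, "rx": 0, "ry": 0, "rz": 0, "jaw": 0.3}, {"dx": 0, "dy": 0, "dz": 0, "rx": 0, "ry": 0, "rz": 0, "jaw": 0.3}, {"dx": 0, "dy": 0, "dz": 0, "rx": 0, "ry": 0, "rz": 0, "jaw": 0.3}, {"dx": 0, "dy": 0, "dz": 0, "rx": 0, "ry": 0, "rz": 0, "jaw": 0.3}, {"dx": 0, "dy": 0, "dz": 0, "rx": 0, "ry": 0, "rz": 0, "jaw": 0.3}]'

```text
clock: 26.3
position: [688.4, 83.9, 30.7]
tool_rot: [[0.237, 0.972, -0.0], [0.972, -0.237, 0.0], [0.0, -0.0, -1.0]]
wrist_force: [-0.1, -0.6, -0.1]
gripper_width: 39.7
grasp_force: 60.6
```

Call:
arm_command --commands '[{"dx": 0, "dy": 0, "dz": 0, "rx": 0, "ry": 0, "rz": 0, "jaw": -0.2}, {"dx": 0, "dy": 0, "dz": 0, "rx": 0, "ry": 0, "rz": 0, "jaw": -0.5}, {"dx": 0, "dy": 0, "dz": 0, "rx": 0, "ry": 0, "rz": 0, "jaw": -0.5}, {"dx": 0, "dy": 0, "dz": 30, "rx": 0, "ry": 0, "rz": 0, "jaw": -0.5}, {"dx": 0, "dy": 0, "dz": 50, "rx": 0, "ry": 0, "rz": 0, "jaw": -0.5}, {"dx": -33, "dy": 33, "dz": 30, "rx": 0, "ry": 0, "rz": -9, "jaw": -0.5}, {"dx": -33, "dy": 33, "dz": 30, "rx": 0, "ry": 0, "rz": -9, "jaw": -0.5}, {"dx": -33, "dy": 33, "dz": 30, "rx": 0, "ry": 0, "rz": -9, "jaw": -0.5}, {"dx": -33, "dy": 33, "dz": 20, "rx": 0, "ry": 0, "rz": -9, "jaw": -0.5}, {"dx": -33, "dy": 33, "dz": 0, "rx": 0, "ry": 0, "rz": -9, "jaw": -0.5}, {"dx": -33, "dy": 33, "dz": 0, "rx": 0, "ry": 0, "rz": -9, "jaw": -0.5}, {"dx": 0, "dy": 0, "dz": 0, "rx": 0, "ry": 0, "rz": 0, "jaw": -0.5}]'

```text
clock: 27.8
position: [487.9, 284.1, 221.3]
tool_rot: [[0.924, 0.382, -0.0], [0.382, -0.924, 0.001], [0.0, -0.001, -1.0]]
wrist_force: [0.1, -0.6, -0.5]
gripper_width: 64.0
grasp_force: 0.0
```

```bash
python3 -W ignore look.py
python3 - <<'E'
from h import *
D=shot("wrist");im,d,K,M=D;save("b1",im);P=cloud(d,K,M)
for q in("bank","rocker1_far"):
    for r in mark_of(q,"wrist"):print(q,r["pixel"],round(r["confidence"],2),ray(r["pixel"],41,K,M).round(1))
m=(P[...,2]>20)&(P[...,2]<60)&(abs(P[...,0]-535)<90)&(abs(P[...,1]-315)<110)
w=m&(im.min(-1)>110);c,l,st,ce=cv2.connectedComponentsWithStats(w.astype(np.uint8))
for i in range(1,c):
    if st[i,4]>100:
        Q=P[l==i];b=cv2.minAreaRect(Q[:,:2].astype(np.float32));print("rk",ce[i].round(),st[i,4],np.round(b[0],1),np.round(b[1],1),round(b[2],1),Q.min(0).round(1),Q.max(0).round(1))
E
```

```text
wrist [489.4 282.9 221.2] 27.85
[633.5  92. ] 337 [682.2  91.6  39.2] [681.5  94.7  38.5] [686.7  87.1] 20.6 crown -119 18
top [490.3 282.2 221.1] 27.9
[249.6 178.2] 116 [687.   85.1  37.6] [688.2  83.1  37.6] [688.4  83.3] 20.5 crown -132 6
[283.3 186.5] 118 [670.6  16.4  38.3] [672.1  15.3  37.8] [672.2  15.4] 20.7 crown -107 4
[316.7 194.6] 117 [654.6 -51.5  37.5] [656.  -52.   37.4] [655.9 -52.4] 21.0 crown -97 3
[350.1 202.8] 116 [ 638.5 -119.4   37.8] [ 640.  -119.7   37.7] [ 639.6 -120.5] 21.7 crown -96 4
bank [302.5, 162.6] 0.97 [530.5 316.5  41. ]
rocker1_far [252.9, 153.8] 0.9 [521.2 358.   41. ]
rk [353. 127.] 1035 [566.1 297.6] [22.1 69.7] 21.3 [559.  262.7  31.2] [588.9 333.6  36.4]
rk [348. 169.] 489 [541.2 279.5] [28.8 16.8] 20.0 [525.6 267.2  32.9] [556.2 286.5  47.4]
rk [256. 173.] 267 [507.2 350.3] [13.8 14. ] 19.2 [499.2 341.9  39.7] [515.5 358.5  43.3]
rk [286. 174.] 314 [516. 326.] [15.9 15.8] 22.5 [506.3 316.7  33.5] [524.8 334.8  43.5]
rk [316. 174.] 293 [526.1 302.7] [14.6 14.7] 22.0 [517.1 293.5  39.8] [534.7 310.4  43.4]
rk [344. 198.] 1268 [512.3 273.8] [22.1 66.8] 26.6 [496.  240.9  31.4] [536.4 306.9  35.6]
rk [289. 201.] 293 [495.5 314.4] [15.1 34.5] 23.0 [483.2 295.7  31.6] [500.9 329.3  35.6]
```

View pics/b1.png

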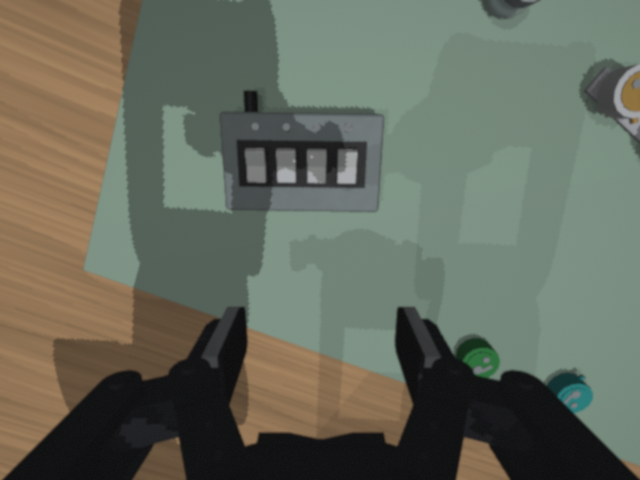

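The picture shows four rockers, all off, at (256,165), (287,165), (317,166) and (347,167). Post 1's holder is at the upper right, and the top view puts all four holders within about 0.5 mm of their posts. Next, the stylus.

Call:
arm_command --commands '[{"dx": -5, "dy": -50, "dz": 15, "rx": 0, "ry": 0, "rz": 0, "jaw": -0.5}, {"dx": -5, "dy": -55, "dz": 15, "rx": 0, "ry": 0, "rz": 0, "jaw": -0.5}, {"dx": -5, "dy": -55, "dz": 15, "rx": 0, "ry": 0, "rz": 0, "jaw": -0.5}, {"dx": -5, "dy": -55, "dz": 10, "rx": 0, "ry": 0, "rz": 0, "jaw": -0.5}, {"dx": -5, "dy": -55, "dz": 10, "rx": 0, "ry": 0, "rz": 0, "jaw": -0.5}, {"dx": -5, "dy": -55, "dz": 0, "rx": 0, "ry": 0, "rz": 0, "jaw": -0.5}, {"dx": -5, "dy": -55, "dz": 0, "rx": 0, "ry": 0, "rz": -5, "jaw": -0.5}, {"dx": -5, "dy": -55, "dz": 0, "rx": 0, "ry": 0, "rz": -5, "jaw": -0.5}, {"dx": -5, "dy": -55, "dz": 0, "rx": 0, "ry": 0, "rz": -5, "jaw": -0.5}, {"dx": -5, "dy": -55, "dz": 0, "rx": 0, "ry": 0, "rz": -5, "jaw": -0.5}, {"dx": -5, "dy": -45, "dz": 0, "rx": 0, "ry": 0, "rz": -2, "jaw": -0.5}, {"dx": 0, "dy": 0, "dz": 0, "rx": 0, "ry": 0, "rz": 0, "jaw": -0.5}]'

```text
clock: 29.55
position: [434.2, -312.4, 284.9]
tool_rot: [[1.0, -0.0, -0.001], [-0.0, -1.0, -0.0], [-0.001, 0.0, -1.0]]
wrist_force: [0.0, 1.1, -0.5]
gripper_width: 64.1
grasp_force: 0.0
```

Call:
arm_command --commands '[{"dx": 0, "dy": 0, "dz": 0, "rx": 0, "ry": 0, "rz": 0, "jaw": -0.5}, {"dx": 0, "dy": 0, "dz": 0, "rx": 0, "ry": 0, "rz": 0, "jaw": -0.5}, {"dx": 0, "dy": 0, "dz": 0, "rx": 0, "ry": 0, "rz": 0, "jaw": -0.5}]'

```text
clock: 29.92
position: [435.6, -307.1, 286.1]
tool_rot: [[1.0, 0.007, 0.0], [0.007, -1.0, -0.0], [0.0, 0.0, -1.0]]
wrist_force: [-0.1, -0.4, -0.2]
gripper_width: 64.3
grasp_force: 0.0
```

```bash
cat > sty.py <<'E'
from h import *
import sys
D=shot("wrist");im,d,K,M=D;P=cloud(d,K,M);save(sys.argv[1],im);s=get_state();print(np.round(s["position"],1),np.degrees(np.arctan2(s["tool_rot"][1][0],s["tool_rot"][0][0])))
c=(abs(P[...,0]-478)<60)&(abs(P[...,1]+306)<60)
for z0,z1 in((133,145),(72,84)):
    m=c&(P[...,2]>z0)&(P[...,2]<z1)
    if m.sum()<10: continue
    z=np.median(P[m][:,2]);m&=abs(P[...,2]-z)<2
    b=cv2.minAreaRect(P[m][:,:2].astype(np.float32));print(z.round(1),m.sum(),"rect",np.round(b[0],1),np.round(b[1],1),round(b[2],1))
for q in("eyelet","stylus_tip"):
    for r in mark_of(q,"wrist"):print(q,r["pixel"],round(r["confidence"],2),ray(r["pixel"],78,K,M).round(1))
E
python3 sty.py s1
```

```text
[ 435.7 -307.2  286.1] 0.38663648791236355
138.4 319 rect [ 476.5 -309.4] [13.7 13.9] 9.4
78.5 1137 rect [ 486.4 -306.6] [51.1 29.8] 15.6
eyelet [322.4, 169.6] 0.77 [ 476.1 -307.6   78. ]
```

View pics/s1.png

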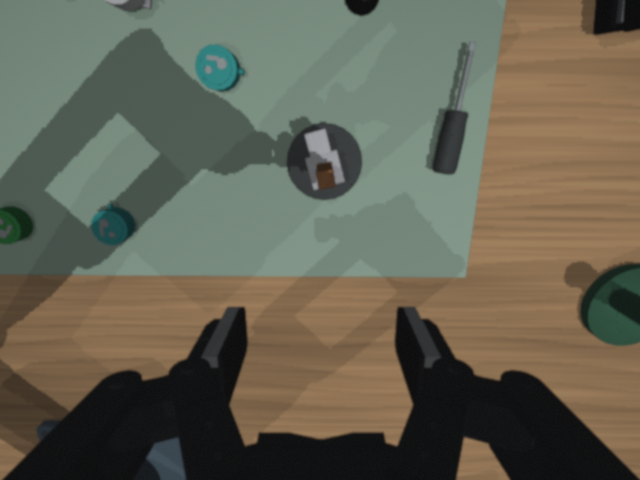

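The picture shows the stylus handle top at (325,175) on its white plate, with the column on its far side and the screwdriver at right. Approaching from above.

Call:
arm_command --commands '[{"dx": 20, "dy": -1, "dz": -30, "rx": 0, "ry": 0, "rz": 5, "jaw": -0.5}, {"dx": 21, "dy": -1, "dz": -40, "rx": 0, "ry": 0, "rz": 4, "jaw": -0.5}, {"dx": 0, "dy": 0, "dz": -20, "rx": 0, "ry": 0, "rz": 0, "jaw": -0.5}, {"dx": 0, "dy": 0, "dz": 0, "rx": 0, "ry": 0, "rz": 0, "jaw": -0.5}, {"dx": 0, "dy": 0, "dz": 0, "rx": 0, "ry": 0, "rz": 0, "jaw": -0.5}, {"dx": 0, "dy": 0, "dz": 0, "rx": 0, "ry": 0, "rz": 0, "jaw": -0.5}, {"dx": 0, "dy": 0, "dz": 0, "rx": 0, "ry": 0, "rz": 0, "jaw": -0.5}]'

```text
clock: 30.95
position: [476.6, -310.5, 196.9]
tool_rot: [[0.987, 0.161, 0.001], [0.161, -0.987, -0.001], [0.001, 0.002, -1.0]]
wrist_force: [-0.5, 0.6, -0.7]
gripper_width: 63.9
grasp_force: 0.0
```

```bash
python3 sty.py s2
python3 - <<'E'
from h import *
D=shot("top");im,d,K,M=D;P=cloud(d,K,M)
c=(abs(P[...,0]-478)<60)&(abs(P[...,1]+306)<60)&(abs(P[...,2]-77.5)<4);b=cv2.minAreaRect(P[c][:,:2].astype(np.float32));print("top plate",b)
E
```

```text
[ 476.5 -310.4  196.6] 9.28872541661606
138.5 545 rect [ 476.7 -309.7] [14.5 13.5] 8.8
78.6 1798 rect [ 486.6 -306.6] [51.2 30.1] 15.8
eyelet [319.6, 239.3] 0.66 [ 477.2 -308.9   78. ]
top plate ((487.3506774902344, -307.04693603515625), (50.108158111572266, 30.768049240112305), 10.868284225463867)
```

Call:
arm_command --commands '[{"dx": 0.2, "dy": 0.2, "dz": -30, "rx": 0, "ry": 0, "rz": 0, "jaw": -0.5}, {"dx": 0, "dy": 0, "dz": -30, "rx": 0, "ry": 0, "rz": 0, "jaw": -0.5}, {"dx": 0, "dy": 0, "dz": -20, "rx": 0, "ry": 0, "rz": 0, "jaw": -0.5}, {"dx": 0, "dy": 0, "dz": -14, "rx": 0, "ry": 0, "rz": 0, "jaw": -0.5}, {"dx": 0, "dy": 0, "dz": 0, "rx": 0, "ry": 0, "rz": 0, "jaw": -0.5}, {"dx": 0, "dy": 0, "dz": 0, "rx": 0, "ry": 0, "rz": 0, "jaw": 0}, {"dx": 0, "dy": 0, "dz": 0, "rx": 0, "ry": 0, "rz": 0, "jaw": 1}, {"dx": 0, "dy": 0, "dz": 0, "rx": 0, "ry": 0, "rz": 0, "jaw": 1}, {"dx": 0, "dy": 0, "dz": 0, "rx": 0, "ry": 0, "rz": 0, "jaw": 1}, {"dx": 0, "dy": 0, "dz": 0, "rx": 0, "ry": 0, "rz": 0, "jaw": 1}, {"dx": 0, "dy": 0, "dz": 0, "rx": 0, "ry": 0, "rz": 0, "jaw": 1}, {"dx": 0, "dy": 0, "dz": 0, "rx": 0, "ry": 0, "rz": 0, "jaw": 1}]'

```text
clock: 32.65
position: [476.9, -310.2, 102.6]
tool_rot: [[0.987, 0.162, 0.001], [0.162, -0.987, -0.001], [0.001, 0.001, -1.0]]
wrist_force: [-0.7, 1.5, 5.1]
gripper_width: 13.1
grasp_force: 58.4
```

Call:
arm_command --commands '[{"dx": 0, "dy": 0, "dz": 10, "rx": 0, "ry": 0, "rz": 0, "jaw": 1}, {"dx": 0, "dy": 0, "dz": 15, "rx": 0, "ry": 0, "rz": 0, "jaw": 1}, {"dx": 0, "dy": 0, "dz": 20, "rx": 0, "ry": 0, "rz": 0, "jaw": 1}, {"dx": 0, "dy": 0, "dz": 20, "rx": 0, "ry": 0, "rz": 0, "jaw": 1}, {"dx": 0, "dy": 0, "dz": 20, "rx": 0, "ry": 0, "rz": 0, "jaw": 1}, {"dx": 0, "dy": 0, "dz": 20, "rx": 0, "ry": 0, "rz": 0, "jaw": 1}, {"dx": 0, "dy": 0, "dz": 0, "rx": 0, "ry": 0, "rz": 0, "jaw": 1}, {"dx": 0, "dy": 0, "dz": 0, "rx": 0, "ry": 0, "rz": 0, "jaw": 1}, {"dx": 0, "dy": 0, "dz": 0, "rx": 0, "ry": 0, "rz": 0, "jaw": 1}, {"dx": 0, "dy": 0, "dz": 0, "rx": 0, "ry": 0, "rz": 0, "jaw": 1}]'

```text
clock: 33.9
position: [476.3, -309.6, 206.0]
tool_rot: [[0.987, 0.162, -0.001], [0.162, -0.987, 0.001], [-0.001, -0.001, -1.0]]
wrist_force: [-0.1, -1.1, -0.5]
gripper_width: 13.4
grasp_force: 58.4
```

```bash
python3 sty.py s3;  python3 - <<'E'
from h import *
D=shot("wrist")
for r in mark_of("stylus_tip","wrist"): 
    s=get_state();z=s["position"][2]-84.6;print(r["pixel"],r["confidence"],ray(r["pixel"],z,*D[2:])-s["position"])
E
```

```text
[ 476.4 -309.7  206.1] 9.29740266518159
139.2 22 rect [ 477.8 -308.3] [2.1 5.4] 12.3
78.5 2124 rect [ 486.4 -306.6] [51.3 30. ] 15.7
eyelet [321.2, 238.9] 0.68 [ 474.2 -309.4   78. ]
stylus_tip [319.6, 259.7] 0.59 [ 457.2 -310.9   78. ]
[319.8, 258.6] 0.72 [ -1.71965259   1.22976803 -84.6       ]
```

View pics/s3.png

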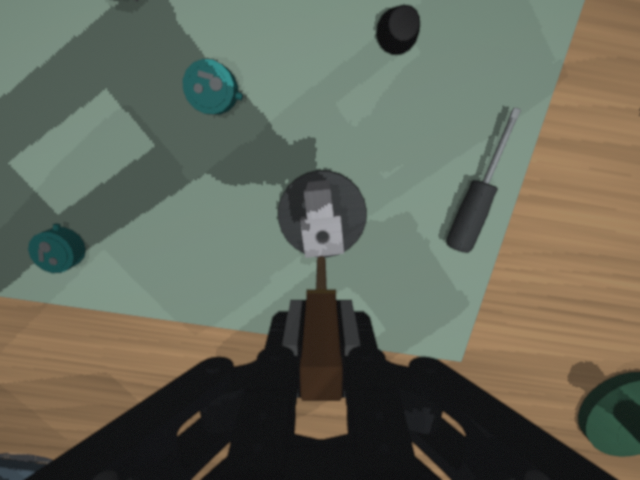

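The stylus is held upright, with its tip at (320,258) and the hole at (322,237). Carrying it to the console.

Call:
arm_command --commands '[{"dx": 4, "dy": 40, "dz": 0, "rx": 0, "ry": 0, "rz": 0, "jaw": 1}, {"dx": 7, "dy": 55, "dz": 0, "rx": 0, "ry": 0, "rz": 0, "jaw": 1}, {"dx": 7, "dy": 55, "dz": 0, "rx": 0, "ry": 0, "rz": 0, "jaw": 1}, {"dx": 7, "dy": 55, "dz": 0, "rx": 0, "ry": 0, "rz": 0, "jaw": 1}, {"dx": 7, "dy": 55, "dz": 0, "rx": 0, "ry": 0, "rz": 0, "jaw": 1}, {"dx": 7, "dy": 55, "dz": 0, "rx": 0, "ry": 0, "rz": 3, "jaw": 1}, {"dx": 7, "dy": 55, "dz": 0, "rx": 0, "ry": 0, "rz": 3, "jaw": 1}, {"dx": 7, "dy": 55, "dz": 0, "rx": 0, "ry": 0, "rz": 3, "jaw": 1}, {"dx": 7, "dy": 55, "dz": 0, "rx": 0, "ry": 0, "rz": 3, "jaw": 1}, {"dx": 8, "dy": 55, "dz": 0, "rx": 0, "ry": 0, "rz": 0, "jaw": 1}, {"dx": 8, "dy": 55, "dz": 0, "rx": 0, "ry": 0, "rz": 0, "jaw": 1}, {"dx": 0, "dy": 0, "dz": -30, "rx": 0, "ry": 0, "rz": 0, "jaw": 1}]'

```text
clock: 35.65
position: [554.2, 284.9, 178.6]
tool_rot: [[0.93, 0.368, 0.006], [0.368, -0.93, 0.003], [0.007, -0.001, -1.0]]
wrist_force: [0.1, 0.2, -0.3]
gripper_width: 13.3
grasp_force: 58.5
```

Call:
arm_command --commands '[{"dx": 0, "dy": 0, "dz": 0, "rx": 0, "ry": 0, "rz": 0, "jaw": 1}, {"dx": 0, "dy": 0, "dz": 0, "rx": 0, "ry": 0, "rz": 0, "jaw": 1}, {"dx": 0, "dy": 0, "dz": 0, "rx": 0, "ry": 0, "rz": 0, "jaw": 1}, {"dx": 0, "dy": 0, "dz": 0, "rx": 0, "ry": 0, "rz": 0, "jaw": 1}]'

```text
clock: 36.15
position: [553.2, 279.6, 177.9]
tool_rot: [[0.932, 0.362, 0.002], [0.362, -0.932, 0.0], [0.002, 0.0, -1.0]]
wrist_force: [0.6, 0.0, -0.5]
gripper_width: 13.5
grasp_force: 58.5
```

Run:
```python
from h import *
D=shot("wrist");im,d,K,M=D;s=get_state();t=np.array(s["position"]);print(t.round(1));P=cloud(d,K,M)
for r in mark_of("stylus_tip","wrist"): print("tip",r["pixel"],round(r["confidence"],2),(ray(r["pixel"],t[2]-84.6,K,M)-t).round(1))
for r in mark_of("rocker1_far","wrist"):print("far",np.round(r["pixel"]),round(r["confidence"],2),ray(r["pixel"],45,K,M).round(1))
save("b2",cv2.resize(im[100:340,200:520],(800,600)))
```

```text
[553.1 279.7 177.7]
tip [318.2, 256.0] 0.58 [ -0.2   2.4 -84.6]
far [214. 240.] 0.64 [519.5 356.4  45. ]
```

View pics/b2.png

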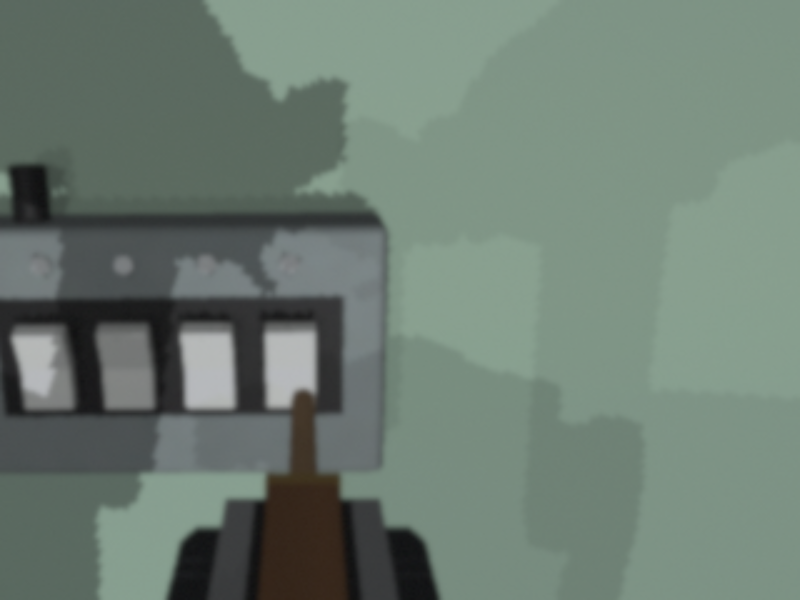

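The crop shows the tip at (302,392) above rocker 4. The rockers' far edges are at about (38,325), (123,325), (207,325) and (291,325), and the near edges at y≈408.

Run:
```python
from h import *
D=shot("wrist");im,d,K,M=D;s=get_state();t=np.array(s["position"]);print(t.round(2))
f=lambda x,y:(200+x/2.5-.3,100+y/2.5-.3)
tip=ray(f(302,393),t[2]-84.6+2,K,M);print("tip-t",(tip-t).round(1))
u=np.array([.932,.362])
for n,a,b in((4,(291,325),(291,408)),(3,(207,325),(210,409)),(2,(123,325),(128,409)),(1,(38,325),(49,409))):
    A=ray(f(*a),46.8,K,M)[:2];B=ray(f(*b),41,K,M)[:2];print(n,A.round(1),B.round(1),np.linalg.norm(A-B).round(1),"far:",(B+26*u).round(1))
```

```text
[552.72 279.92 177.12]
tip-t [  0.4   1.  -82.6]
4 [555.9 285.7] [528.3 275.2] 29.5 far: [552.5 284.6]
3 [546.5 309.6] [518.5 299.4] 29.9 far: [542.7 308.8]
2 [537.2 333.6] [508.9 324. ] 29.9 far: [533.1 333.4]
1 [527.7 357.8] [499.6 347.7] 29.9 far: [523.8 357.2]
```

Call:
arm_command --commands '[{"dx": -0.5, "dy": 3.6, "dz": -20, "rx": 0, "ry": 0, "rz": 0, "jaw": 1}, {"dx": 0, "dy": 0, "dz": -12, "rx": 0, "ry": 0, "rz": 0, "jaw": 1}, {"dx": 0, "dy": 0, "dz": -6, "rx": 0, "ry": 0, "rz": 0, "jaw": 1}, {"dx": 0, "dy": 0, "dz": -4, "rx": 0, "ry": 0, "rz": 0, "jaw": 1}, {"dx": 0, "dy": 0, "dz": -4, "rx": 0, "ry": 0, "rz": 0, "jaw": 1}, {"dx": 0, "dy": 0, "dz": 0, "rx": 0, "ry": 0, "rz": 0, "jaw": 1}, {"dx": 0, "dy": 0, "dz": 0, "rx": 0, "ry": 0, "rz": 0, "jaw": 1}, {"dx": 0, "dy": 0, "dz": 0, "rx": 0, "ry": 0, "rz": 0, "jaw": 1}, {"dx": 0, "dy": 0, "dz": 0, "rx": 0, "ry": 0, "rz": 0, "jaw": 1}]'

```text
clock: 37.48
position: [552.1, 283.7, 130.9]
tool_rot: [[0.932, 0.363, 0.0], [0.363, -0.932, 0.0], [0.0, 0.0, -1.0]]
wrist_force: [-0.4, -0.4, 0.2]
gripper_width: 13.3
grasp_force: 58.4
```

Call:
arm_command --commands '[{"dx": 0, "dy": 0, "dz": -2, "rx": 0, "ry": 0, "rz": 0, "jaw": 1}, {"dx": 0, "dy": 0, "dz": -2, "rx": 0, "ry": 0, "rz": 0, "jaw": 1}, {"dx": 0, "dy": 0, "dz": -2, "rx": 0, "ry": 0, "rz": 0, "jaw": 1}, {"dx": 0, "dy": 0, "dz": -0.5, "rx": 0, "ry": 0, "rz": 0, "jaw": 1}, {"dx": 0, "dy": 0, "dz": 0, "rx": 0, "ry": 0, "rz": 0, "jaw": 1}, {"dx": 0, "dy": 0, "dz": 0, "rx": 0, "ry": 0, "rz": 0, "jaw": 1}, {"dx": 0, "dy": 0, "dz": 0, "rx": 0, "ry": 0, "rz": 0, "jaw": 1}]'

```text
clock: 38.35
position: [552.6, 283.9, 125.0]
tool_rot: [[0.932, 0.363, 0.001], [0.363, -0.932, 0.0], [0.002, 0.0, -1.0]]
wrist_force: [-0.1, 1.3, 5.1]
gripper_width: 13.1
grasp_force: 59.2
```

Call:
arm_command --commands '[{"dx": 0, "dy": 0, "dz": 15, "rx": 0, "ry": 0, "rz": 0, "jaw": 1}, {"dx": 0, "dy": 0, "dz": 0, "rx": 0, "ry": 0, "rz": 0, "jaw": 1}, {"dx": -9.8, "dy": 24.2, "dz": 0, "rx": 0, "ry": 0, "rz": 0, "jaw": 1}, {"dx": 0, "dy": 0, "dz": 0, "rx": 0, "ry": 0, "rz": 0, "jaw": 1}, {"dx": 0, "dy": 0, "dz": 0, "rx": 0, "ry": 0, "rz": 0, "jaw": 1}, {"dx": 0, "dy": 0, "dz": -6, "rx": 0, "ry": 0, "rz": 0, "jaw": 1}, {"dx": 0, "dy": 0, "dz": -3, "rx": 0, "ry": 0, "rz": 0, "jaw": 1}, {"dx": 0, "dy": 0, "dz": -3, "rx": 0, "ry": 0, "rz": 0, "jaw": 1}, {"dx": 0, "dy": 0, "dz": -3, "rx": 0, "ry": 0, "rz": 0, "jaw": 1}, {"dx": 0, "dy": 0, "dz": 0, "rx": 0, "ry": 0, "rz": 0, "jaw": 1}, {"dx": 0, "dy": 0, "dz": 0, "rx": 0, "ry": 0, "rz": 0, "jaw": 1}, {"dx": 0, "dy": 0, "dz": 0, "rx": 0, "ry": 0, "rz": 0, "jaw": 1}]'

```text
clock: 39.85
position: [542.9, 308.0, 125.0]
tool_rot: [[0.932, 0.363, 0.002], [0.363, -0.932, 0.0], [0.002, 0.0, -1.0]]
wrist_force: [0.9, -0.4, 4.7]
gripper_width: 13.4
grasp_force: 59.3
```

Call:
arm_command --commands '[{"dx": 0, "dy": 0, "dz": 15, "rx": 0, "ry": 0, "rz": 0, "jaw": 1}, {"dx": 0, "dy": 0, "dz": 0, "rx": 0, "ry": 0, "rz": 0, "jaw": 1}, {"dx": -9.6, "dy": 24.4, "dz": 0, "rx": 0, "ry": 0, "rz": 0, "jaw": 1}, {"dx": 0, "dy": 0, "dz": 0, "rx": 0, "ry": 0, "rz": 0, "jaw": 1}, {"dx": 0, "dy": 0, "dz": 0, "rx": 0, "ry": 0, "rz": 0, "jaw": 1}, {"dx": 0, "dy": 0, "dz": -6, "rx": 0, "ry": 0, "rz": 0, "jaw": 1}, {"dx": 0, "dy": 0, "dz": -3, "rx": 0, "ry": 0, "rz": 0, "jaw": 1}, {"dx": 0, "dy": 0, "dz": -3, "rx": 0, "ry": 0, "rz": 0, "jaw": 1}, {"dx": 0, "dy": 0, "dz": -3, "rx": 0, "ry": 0, "rz": 0, "jaw": 1}, {"dx": 0, "dy": 0, "dz": 0, "rx": 0, "ry": 0, "rz": 0, "jaw": 1}, {"dx": 0, "dy": 0, "dz": 0, "rx": 0, "ry": 0, "rz": 0, "jaw": 1}, {"dx": 0, "dy": 0, "dz": 0, "rx": 0, "ry": 0, "rz": 0, "jaw": 1}]'

```text
clock: 41.35
position: [533.3, 332.4, 125.0]
tool_rot: [[0.932, 0.363, 0.002], [0.363, -0.932, 0.0], [0.002, 0.0, -1.0]]
wrist_force: [0.2, 0.9, 5.8]
gripper_width: 13.1
grasp_force: 59.3
```

Call:
arm_command --commands '[{"dx": 0, "dy": 0, "dz": 15, "rx": 0, "ry": 0, "rz": 0, "jaw": 1}, {"dx": 0, "dy": 0, "dz": 0, "rx": 0, "ry": 0, "rz": 0, "jaw": 1}, {"dx": -9.4, "dy": 24, "dz": 0, "rx": 0, "ry": 0, "rz": 0, "jaw": 1}, {"dx": 0, "dy": 0, "dz": 0, "rx": 0, "ry": 0, "rz": 0, "jaw": 1}, {"dx": 0, "dy": 0, "dz": 0, "rx": 0, "ry": 0, "rz": 0, "jaw": 1}, {"dx": 0, "dy": 0, "dz": -6, "rx": 0, "ry": 0, "rz": 0, "jaw": 1}, {"dx": 0, "dy": 0, "dz": -3, "rx": 0, "ry": 0, "rz": 0, "jaw": 1}, {"dx": 0, "dy": 0, "dz": -3, "rx": 0, "ry": 0, "rz": 0, "jaw": 1}, {"dx": 0, "dy": 0, "dz": -3, "rx": 0, "ry": 0, "rz": 0, "jaw": 1}, {"dx": 0, "dy": 0, "dz": 0, "rx": 0, "ry": 0, "rz": 0, "jaw": 1}, {"dx": 0, "dy": 0, "dz": 0, "rx": 0, "ry": 0, "rz": 0, "jaw": 1}, {"dx": 0, "dy": 0, "dz": 0, "rx": 0, "ry": 0, "rz": 0, "jaw": 1}]'

```text
clock: 42.85
position: [524.0, 356.4, 125.0]
tool_rot: [[0.932, 0.363, 0.002], [0.363, -0.932, 0.001], [0.002, 0.0, -1.0]]
wrist_force: [-0.2, -0.8, 5.4]
gripper_width: 13.4
grasp_force: 59.3
```

Call:
arm_command --commands '[{"dx": 0, "dy": 0, "dz": 20, "rx": 0, "ry": 0, "rz": 0, "jaw": 1}, {"dx": 0, "dy": -20, "dz": 40, "rx": 0, "ry": 0, "rz": 0, "jaw": 1}, {"dx": -30, "dy": -40, "dz": 20, "rx": 0, "ry": 0, "rz": 0, "jaw": 1}, {"dx": -30, "dy": -20, "dz": 0, "rx": 0, "ry": 0, "rz": 0, "jaw": 1}, {"dx": 0, "dy": 0, "dz": 0, "rx": 0, "ry": 0, "rz": 0, "jaw": 1}, {"dx": 0, "dy": 0, "dz": 0, "rx": 0, "ry": 0, "rz": 0, "jaw": 1}, {"dx": 0, "dy": 0, "dz": 0, "rx": 0, "ry": 0, "rz": 0, "jaw": 1}]'

```text
clock: 43.72
position: [463.8, 276.8, 203.8]
tool_rot: [[0.932, 0.364, -0.0], [0.364, -0.932, 0.0], [-0.0, -0.0, -1.0]]
wrist_force: [0.5, 0.1, -0.5]
gripper_width: 13.0
grasp_force: 58.5
```

Run:
```python
from h import *
D=shot("wrist");im,d,K,M=D;P=cloud(d,K,M);print(get_state()["position"])
u=np.array([.932,.362])
for n,F in((4,(552.5,284.6)),(3,(542.7,308.8)),(2,(533.1,333.4)),(1,(523.8,357.2))):
    c=np.array(F)-11*u;o=[]
    for a in(-12,-9,-5,5,9,12):
        k=np.hypot(P[...,0]-c[0]-a*u[0],P[...,1]-c[1]-a*u[1])<2.5;o.append(np.median(P[k][:,2]).round(1) if k.any() else None)
    print(n,o)
save("b3",cv2.resize(im[60:300,150:470],(800,600)))
```

```text
[463.80003241 276.76021094 203.80473076]
4 [np.float64(44.5), np.float64(46.3), np.float64(44.5), np.float64(41.9), np.float64(41.5), np.float64(41.4)]
3 [np.float64(44.1), np.float64(46.1), np.float64(44.4), np.float64(41.6), np.float64(339.1), np.float64(41.5)]
2 [np.float64(45.0), np.float64(46.3), np.float64(44.2), np.float64(41.4), np.float64(41.7), np.float64(41.6)]
1 [np.float64(45.0), np.float64(45.9), np.float64(44.4), np.float64(41.7), np.float64(41.5), np.float64(41.5)]
```

View pics/b3.png

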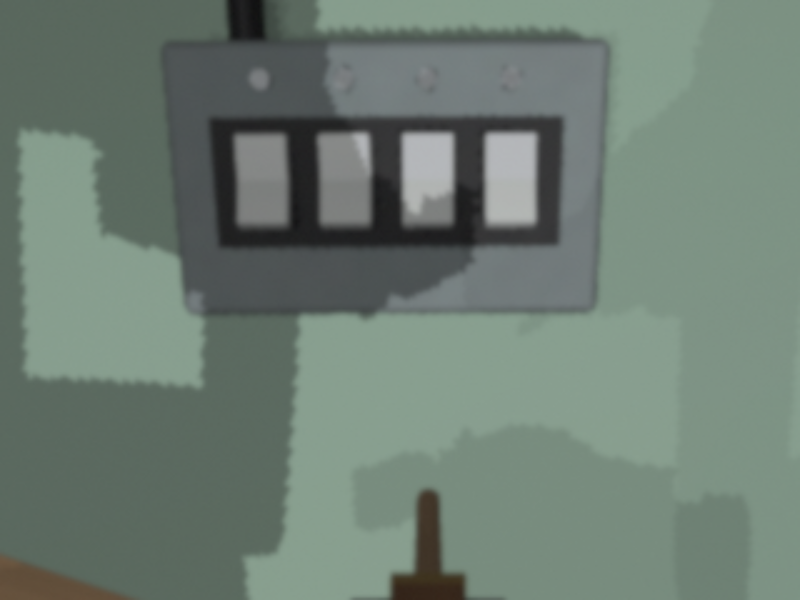

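The picture shows all four rockers flipped, at (262,180), (345,180), (428,180) and (511,180). Their far halves lie level at 41.5 mm and their near halves are up at 46 mm. Taking the stylus home.

Call:
arm_command --commands '[{"dx": 1, "dy": -42, "dz": 1, "rx": 0, "ry": 0, "rz": 0, "jaw": 1}, {"dx": 1, "dy": -55, "dz": 1, "rx": 0, "ry": 0, "rz": 0, "jaw": 1}, {"dx": 1, "dy": -55, "dz": 0, "rx": 0, "ry": 0, "rz": 0, "jaw": 1}, {"dx": 1, "dy": -55, "dz": 0, "rx": 0, "ry": 0, "rz": 0, "jaw": 1}, {"dx": 1, "dy": -55, "dz": 0, "rx": 0, "ry": 0, "rz": 0, "jaw": 1}, {"dx": 1, "dy": -55, "dz": 0, "rx": 0, "ry": 0, "rz": -3, "jaw": 1}, {"dx": 1, "dy": -55, "dz": 0, "rx": 0, "ry": 0, "rz": -3, "jaw": 1}, {"dx": 1, "dy": -55, "dz": 0, "rx": 0, "ry": 0, "rz": -3, "jaw": 1}, {"dx": 2, "dy": -55, "dz": 0, "rx": 0, "ry": 0, "rz": -3, "jaw": 1}, {"dx": 2, "dy": -55, "dz": 0, "rx": 0, "ry": 0, "rz": 0, "jaw": 1}, {"dx": 2, "dy": -50, "dz": 0, "rx": 0, "ry": 0, "rz": 0, "jaw": 1}, {"dx": 0, "dy": 0, "dz": 0, "rx": 0, "ry": 0, "rz": 0, "jaw": 1}]'

```text
clock: 45.28
position: [477.5, -314.6, 205.3]
tool_rot: [[0.987, 0.158, -0.0], [0.158, -0.987, -0.001], [-0.0, 0.001, -1.0]]
wrist_force: [-0.7, 0.4, -0.1]
gripper_width: 13.1
grasp_force: 58.7
```

Call:
arm_command --commands '[{"dx": 0, "dy": 0, "dz": 0, "rx": 0, "ry": 0, "rz": 0, "jaw": 1}, {"dx": 0, "dy": 0, "dz": 0, "rx": 0, "ry": 0, "rz": 0, "jaw": 1}, {"dx": 0, "dy": 0, "dz": 0, "rx": 0, "ry": 0, "rz": 0, "jaw": 1}, {"dx": 0, "dy": 0, "dz": 0, "rx": 0, "ry": 0, "rz": 0, "jaw": 1}]'

```text
clock: 45.78
position: [477.5, -309.9, 206.5]
tool_rot: [[0.987, 0.163, 0.0], [0.163, -0.987, -0.0], [0.0, 0.0, -1.0]]
wrist_force: [-0.2, -0.3, -0.0]
gripper_width: 13.1
grasp_force: 58.7
```

Call:
arm_command --commands '[{"dx": -0.8, "dy": -0.1, "dz": -20, "rx": 0, "ry": 0, "rz": 0, "jaw": 1}, {"dx": 0, "dy": 0, "dz": -12, "rx": 0, "ry": 0, "rz": 0, "jaw": 1}, {"dx": 0, "dy": 0, "dz": 0, "rx": 0, "ry": 0, "rz": 0, "jaw": 1}, {"dx": 0, "dy": 0, "dz": 0, "rx": 0, "ry": 0, "rz": 0, "jaw": 1}, {"dx": 0, "dy": 0, "dz": 0, "rx": 0, "ry": 0, "rz": 0, "jaw": 1}, {"dx": 0, "dy": 0, "dz": 0, "rx": 0, "ry": 0, "rz": 0, "jaw": 1}]'

```text
clock: 46.52
position: [476.7, -311.0, 174.7]
tool_rot: [[0.987, 0.162, 0.001], [0.162, -0.987, -0.001], [0.001, 0.001, -1.0]]
wrist_force: [-0.8, 0.2, -0.6]
gripper_width: 13.0
grasp_force: 58.7
```

Run:
```python
from h import *
D=shot("wrist");im,d,K,M=D;t=get_state()["position"];print(np.round(t,1))
P=cloud(d,K,M);c=(abs(P[...,0]-478)<60)&(abs(P[...,1]+306)<60)&(abs(P[...,2]-78.5)<3)
b=cv2.minAreaRect(P[c][:,:2].astype(np.float32));print(b)
save("e1",cv2.resize(im[200:300,260:380],(720,600),interpolation=cv2.INTER_CUBIC))
```

```text
[ 476.6 -310.9  174.6]
((486.5120544433594, -306.65087890625), (51.45196533203125, 30.16671371459961), 15.559228897094727)
```

View pics/e1.png

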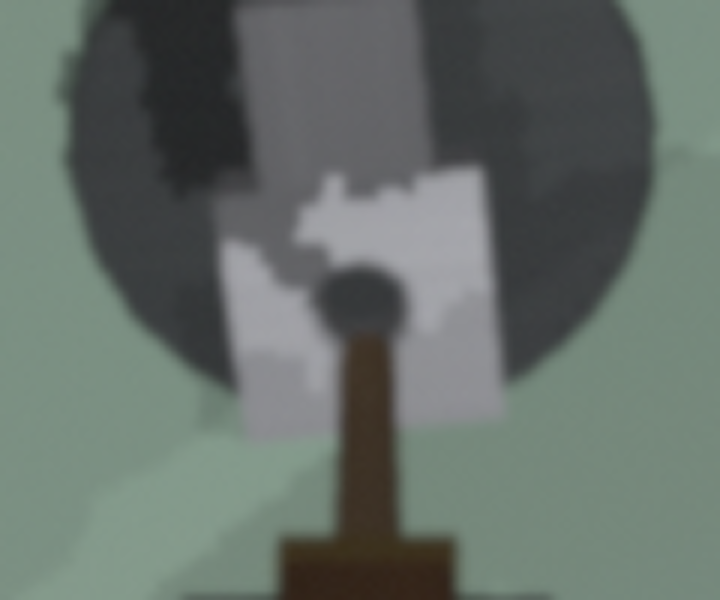

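The crop shows the hole centre at (360,303) and the tip end at (367,337), so the tip is slightly to the right. Working out the offset.

Run:
```python
from h import *
K,M=cam("wrist");s=get_state();t=np.array(s["position"]);R=np.array(s["tool_rot"]);print(t.round(2))
f=lambda x,y:(260+x/6-.4,200+y/6-.4)
h=ray(f(360,303),78,K,M);p=ray(f(367,336),t[2]-84.6+1,K,M)
print(h.round(1),p.round(1),(h-p).round(1),((h-p)@R).round(1))
```

```text
[ 476.58 -310.94  174.63]
[ 476.5 -309.4   78. ] [ 477.5 -310.1   91. ] [ -1.    0.6 -13. ] [-0.9 -0.8 13. ]
```

Call:
arm_command --commands '[{"dx": -0.4, "dy": 0.7, "dz": 0, "rx": 0, "ry": 0, "rz": 0, "jaw": 1}, {"dx": 0, "dy": 0, "dz": 0, "rx": 0, "ry": 0, "rz": 0, "jaw": 1}, {"dx": 0, "dy": 0, "dz": -8, "rx": 0, "ry": 0, "rz": 0, "jaw": 1}, {"dx": 0, "dy": 0, "dz": -6, "rx": 0, "ry": 0, "rz": 0, "jaw": 1}, {"dx": 0, "dy": 0, "dz": -6, "rx": 0, "ry": 0, "rz": 0, "jaw": 1}, {"dx": 0, "dy": 0, "dz": 0, "rx": 0, "ry": 0, "rz": 0, "jaw": 1}, {"dx": 0, "dy": 0, "dz": 0, "rx": 0, "ry": 0, "rz": 0, "jaw": 1}, {"dx": 0, "dy": 0, "dz": 0, "rx": 0, "ry": 0, "rz": 0, "jaw": 1}]'

```text
clock: 47.58
position: [476.2, -310.2, 154.5]
tool_rot: [[0.987, 0.162, 0.0], [0.162, -0.987, -0.0], [0.0, 0.0, -1.0]]
wrist_force: [0.4, -0.6, -0.4]
gripper_width: 13.3
grasp_force: 58.7
```

In the hole (tip at 70 mm, no force). Continuing to home.

Call:
arm_command --commands '[{"dx": 0, "dy": 0, "dz": -10, "rx": 0, "ry": 0, "rz": 0, "jaw": 1}, {"dx": 0, "dy": 0, "dz": -10, "rx": 0, "ry": 0, "rz": 0, "jaw": 1}, {"dx": 0, "dy": 0, "dz": -10, "rx": 0, "ry": 0, "rz": 0, "jaw": 1}, {"dx": 0, "dy": 0, "dz": -10, "rx": 0, "ry": 0, "rz": 0, "jaw": 1}, {"dx": 0, "dy": 0, "dz": -6, "rx": 0, "ry": 0, "rz": 0, "jaw": 1}, {"dx": 0, "dy": 0, "dz": -3, "rx": 0, "ry": 0, "rz": 0, "jaw": 1}, {"dx": 0, "dy": 0, "dz": -2.5, "rx": 0, "ry": 0, "rz": 0, "jaw": 1}, {"dx": 0, "dy": 0, "dz": 0, "rx": 0, "ry": 0, "rz": 0, "jaw": 1}, {"dx": 0, "dy": 0, "dz": 0, "rx": 0, "ry": 0, "rz": 0, "jaw": 1}, {"dx": 0, "dy": 0, "dz": 0, "rx": 0, "ry": 0, "rz": 0, "jaw": 1}, {"dx": 0, "dy": 0, "dz": 0, "rx": 0, "ry": 0, "rz": 0, "jaw": 1}, {"dx": 0, "dy": 0, "dz": 0, "rx": 0, "ry": 0, "rz": 0, "jaw": 1}]'

```text
clock: 49.08
position: [476.1, -310.1, 102.8]
tool_rot: [[0.987, 0.162, 0.0], [0.162, -0.987, -0.0], [0.0, 0.0, -1.0]]
wrist_force: [-0.3, -0.4, -0.1]
gripper_width: 13.3
grasp_force: 58.9
```

Call:
arm_command --commands '[{"dx": 0, "dy": 0, "dz": -0.7, "rx": 0, "ry": 0, "rz": 0, "jaw": 1}, {"dx": 0, "dy": 0, "dz": 0, "rx": 0, "ry": 0, "rz": 0, "jaw": 1}, {"dx": 0, "dy": 0, "dz": 0, "rx": 0, "ry": 0, "rz": 0, "jaw": 1}, {"dx": 0, "dy": 0, "dz": 0, "rx": 0, "ry": 0, "rz": 0, "jaw": 0.4}, {"dx": 0, "dy": 0, "dz": 0, "rx": 0, "ry": 0, "rz": 0, "jaw": 0}, {"dx": 0, "dy": 0, "dz": 0, "rx": 0, "ry": 0, "rz": 0, "jaw": -0.5}, {"dx": 0, "dy": 0, "dz": 0, "rx": 0, "ry": 0, "rz": 0, "jaw": -0.5}, {"dx": 0, "dy": 0, "dz": 0, "rx": 0, "ry": 0, "rz": 0, "jaw": -0.5}, {"dx": 0, "dy": 0, "dz": 40, "rx": 0, "ry": 0, "rz": 0, "jaw": -0.5}, {"dx": 0, "dy": 0, "dz": 50, "rx": 0, "ry": 0, "rz": 0, "jaw": -0.5}, {"dx": -20, "dy": 0, "dz": 50, "rx": 0, "ry": 0, "rz": 0, "jaw": -0.5}, {"dx": -20, "dy": 0, "dz": 30, "rx": 0, "ry": 0, "rz": 0, "jaw": -0.5}]'

```text
clock: 50.58
position: [436.2, -310.5, 274.9]
tool_rot: [[0.987, 0.162, 0.002], [0.162, -0.987, -0.003], [0.002, 0.003, -1.0]]
wrist_force: [0.9, -0.6, -0.1]
gripper_width: 63.9
grasp_force: 0.0
```

Call:
arm_command --commands '[{"dx": 0, "dy": 0, "dz": 0, "rx": 0, "ry": 0, "rz": 0, "jaw": -0.5}, {"dx": 0, "dy": 0, "dz": 0, "rx": 0, "ry": 0, "rz": 0, "jaw": -0.5}, {"dx": 0, "dy": 0, "dz": 0, "rx": 0, "ry": 0, "rz": 0, "jaw": -0.5}, {"dx": 0, "dy": 0, "dz": 0, "rx": 0, "ry": 0, "rz": 0, "jaw": -0.5}]'

```text
clock: 51.08
position: [436.1, -309.7, 270.7]
tool_rot: [[0.987, 0.162, -0.002], [0.162, -0.987, 0.002], [-0.001, -0.002, -1.0]]
wrist_force: [0.3, -0.9, -0.1]
gripper_width: 63.8
grasp_force: 0.0
```

```bash
python3 sty.py s9; python3 -W ignore look.py
python3 - <<'E'
from h import *
im,d,K,M=shot("top");save("fin",cv2.resize(im[140:350,90:530],(800,382),interpolation=cv2.INTER_CUBIC))
E
```

```text
[ 436.1 -309.8  271. ] 9.31636198362624
138.5 359 rect [ 475.7 -309.1] [14.1 13.4] 9.4
78.5 1267 rect [ 486.5 -306.5] [50.9 30. ] 15.7
eyelet [329.8, 171.2] 0.88 [ 477.4 -309.9   78. ]
wrist [ 436.1 -310.   271.6] 51.275
top [ 436.1 -310.1  271.8] 51.325
[249.5 178.1] 119 [687.1  85.2  37.7] [688.1  83.2  37.6] [688.4  82.9] 20.8 crown -132 6
[283.4 186.6] 115 [670.4  16.4  37.8] [671.9  15.6  37.8] [672.   15.7] 20.9 crown -107 4
[316.7 194.6] 120 [654.7 -51.5  37.7] [656.  -52.1  37.5] [656.2 -52.3] 21.0 crown -97 3
[350.1 202.7] 115 [ 638.5 -119.4   38.1] [ 640.  -119.4   37.8] [ 640.1 -119.3] 20.9 crown -96 4
```

View pics/fin.png

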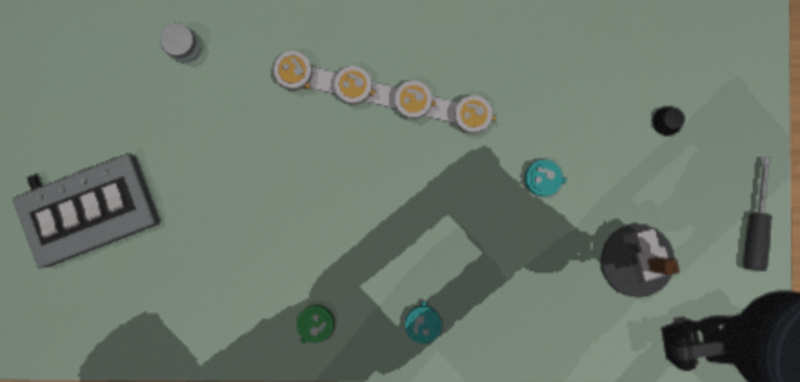

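The final view shows four holders on the posts at (292,70), (352,85), (412,99) and (473,113). The stylus is back home with its top at 138.5 mm, as at the start. The look-alikes, loupe, pot and screwdriver are unmoved.

```bash
python3 -c "from bench import sign_off;print(sign_off())"
```

```text
the job is handed in; nothing more can be done
None
```

The job is handed in: four holders are centred on posts 1–4, all four rockers were flipped on with the stylus, and the stylus is back home in its eyelet.

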